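# Clamp the block in the marking fixture

## Robot

A 7-joint arm with a two-finger parallel gripper is mounted at the origin on a cart in front of the work surface, level with it; the furniture and walls round the work are solid. World frame = base frame: x ahead of the robot, y to its left, z up, the work surface at z = 0. Lengths are in m, angles in degrees, forces in N, time in s.
With the tool pointing down it reaches from about 0.375 to 0.925 m from the base axis. Payload 3.1 kg.
Tool frame: the origin (TCP) lies midway between the tips of the shut fingers; the grasp point (between the pads) lies 19 mm behind it; z points along the fingers, y is the line along which they close (so a half turn about z gives the same grasp; the last joint's range is limited). The gripper opens to 85 mm and grips with 20 to 120 N. Pads are 22 mm wide; open, the fingers measure 114 mm over their backs; the gripper's body (76 mm by 85 mm) begins 54 mm behind the grasp point. The pads swing forward as they close: fully open they stand 13 mm farther back than shut.
Start: joints at [-71.322, 21.939, 2.515, 91.553, -1.026, 66.532, -2.859], TCP at [0.267, 0.593, 0.231] pointing down, gripper open.
Joint ranges: [-149.38, 149.38], [-23.57, 123.04], [-84.95, 90], [0, 143.3], [-89.99, 269.99], [3.08, 112.72], [-163.45, 163.45]. Speed limits (degrees/s): [159.86, 159.86, 180, 180, 180, 180, 180].

## Interface

Orientations are given as a 3x3 rotation matrix whose columns are the frame's x, y, z axes.
In Python, from cell import status, vision, robot gives the robot as it stands.
- The arm moves only by the tool arm_command, never from a script. Its argument "commands" is a list of rows, each an object with "linear": the shift along the world's x, y, z in m, a list of three; "spin": the turn about the world's z in rad. In form: [{"linear": [x, y, z], "spin": spin}, ...]. A call has exactly 5 rows; each row is the pose to reach, as a shift and turn from the pose commanded when the call began; what a row does not reach only later rows make up. A row lasts 1/8 s, in which the tool goes at most 62.5 mm and 10.7 degrees, less where a joint would pass 70% of its speed; a pose out of reach is approached as far as the arm can. A call with a gripper value outside its range is refused whole. "claw" is the opening in per cent of the stroke, from 0 (shut) to 100 (fully open), set as the call begins (left out, the last holds). The fingers move at their own pace and stop on an object; "grip_force" is the grip in N (left out, the last holds). Time passes only in rows, so rows that repeat a pose let the fingers close, or fill a call up. It gives the time, the measured TCP pose, the force, the opening and the grip force at its end, in the units of the state.
- status.get_state(): the state, without advancing time (a new reading comes with each control period).
- vision.camera(name): name is "scene" or "top" or "wrist"; returns a dict with "image" (480x640x3 uint8, blue, green, red), "camera_matrix" (3x3 intrinsics, pixels), "dist" ([k1, k2, p1, p2, k3] as OpenCV has them; the pictures are not rectified), "position" and "orientation" of the camera in the world. Camera axes: x right, y down, z forward; pixel columns grow to the right and rows downward; lengths in m; the calibration is good to about 2 mm. A picture is of the moment at which its call begins. There is no depth.
- robot.job_done(): hands the job in; it is judged then, once.
Trained networks look in the newest picture that a camera, given by its name, has taken for a name from the list of things; names that differ only in an ending like _2 or _b are one class to them, and where a whole thing is asked for, a point or a joint stands for the part that bears it (a point fixed in the world has none). Each returns a list of dicts, best first, with "p" (0 to 1); they miss things now and then, are a little off and sometimes report something else, mostly with a low value. They report only what shows in the picture. A call takes as long as a camera call.
- vision.cut_out(camera, query): "region" (480x640 bool, what is visible of it) and "uv" ([column, row] in pixels, amid what is visible of it).
The state is a dict: "clock": time; "joint_pos": joint angles; "qd": joint speeds; "joint_efforts": joint torques, N m; "position": TCP position; "tool_rot": TCP orientation; "ft_force": force on the tool from outside, world axes, zero at the start; "torque": the same for the moment, N m; "finger_gap": finger opening in m; "finger_force": force on a finger pad.
Only numpy, scipy, OpenCV 4.12 (cv2) and the standard library are available. Lean on these libraries where they do the work, as an engineer would, in place of code of your own. Each camera call takes 0.05 s, during which the arm holds its last target. There are 200 camera calls.

## Task

Load the loose steel block into the clamping fixture: lay it flat on the base plate, long side along the fixture, and slide it home against both the end stop and the side stop. Let go of it, then push the toggle clamp's lever down past its dead point until it rests on its stop, so that the rubber pad holds the block by itself. Feel your way: never load the fixture, its stops or the lever with more than 20 N, leave the other parts lying about where they are, and end with the clamp locked and the block still home.

Things in the scene. Friction and masses are not known exactly. Their poses are not given: they have to be found in the camera images.
- block: plain light-grey milled block with two dark holes in its top, 30 x 45 x 20 mm (x, y, z), 70 g, lying flat on the dark 4 mm thick mat in front of the fixture at the start. Origin: centre of its underside; long side along its y. A half turn makes no difference.
- fixture: aluminium base plate 80 x 170 x 12 mm (x, y, z), screwed down, with a toggle clamp. Origin: centre of its underside (plate's top 12 mm above); y runs from the nest (-y end) to the lever (+y end). Two steel cheeks, 34 mm wide over all (58 mm at the foot) and 58 mm high above the worktop, stand at y = 19 to 83 mm; the clamp arm pivots between them at y = 30, z = 52 mm.
- nest (a point): where the block's origin lies when home against both stops: on the plate's top, at x = 0, y = -50, z = 12 mm in the fixture's frame; axes as the fixture's, block's long side along y. The plate is open to -x and -y. While the clamp is open its arm stands upright, 135 mm high, and nothing of it reaches nearer to this point than 60 mm in y.
- end_stop: low steel bar across the fixture, 30 x 10 x 8 mm (x, y, z), fixed on the plate, centred on fixture x = 0, y = -22.5 mm; its face that looks to the fixture's -y (at fixture y = -27.5 mm) meets the block's short end. Origin: centre of its underside (on the plate's top); axes as the fixture's.
- side_stop: low steel bar, 10 x 34 x 6 mm (x, y, z), fixed on the plate; its face that looks to the fixture's -x (at fixture x = +15 mm) meets the block's long side. Fingers that hold the block across its 30 mm width pass over it if their tips stay over 6 mm above the plate. Origin: centre of its underside; axes as the fixture's.
- clamp_pad: round rubber pad, 17 mm across, on a sprung spindle (6 N per mm) under the tip of the clamp arm, 80 mm from the arm's pivot. Origin: centre of its face; z points from the face into the arm. Closing the lever swings it down onto the middle of the block's top (32 mm above the worktop), where the locked clamp presses with about 12 to 20 N.
- handle_pivot (a point): axis of the clamp's lever, at x = 0, y = 73, z = 46 mm in the fixture's frame, running along its x; axes as the fixture's. Lever: steel bar with a round black rubber grip, 18 mm across, 56 to 122 mm from this axis. Open it rises 53 to 81 degrees, leaning to fixture +y; it closes outward and down by roughly 70 degrees until nearly level.
- handle_grip (a point): point on the lever's centre line, 100 mm from its axis; y outward along the lever, x along fixture x, z out of the side that is pushed. The lever's setting on its hub (10 deg either way) and free play (6 deg) are unknown: its angle tells neither dead point nor stop. Push there: 0-2 N, 4-8 N in the last 10 deg before the dead point, then drops (snaps over 2-3 deg), then rises steeply on the stop.
- flange: bystander: light-grey round flange, 62 mm across, 21 mm high, to the left in front. Origin: centre of its underside.
- bush: bystander: cream bush, 24 mm across, 25 mm high, to the right in front. Origin: centre of its underside.
- knob_part: bystander: black round knob, 40 mm across, 26 mm high, behind the fixture. Origin: centre of its underside.

How it is judged (in metres and radians):
On the way:
1. the block lies home in the nest, flat on the plate and against both stops, let go, with the clamp still open (x of block in the frame of nest between -0.0025 and 0.0025 m and y of block in the frame of nest between -0.0025 and 0.0025 m and z of block in the frame of nest between -0.002 and 0.002 m and angle between the y axis of block and the y axis of fixture, either way round below 0.06 rad and angle between block's own z axis and vertical below 0.06 rad and contact force between each of the fingers, clamp_pad and block below 0.05 N), for 0.2 s.
At the end, for the whole second after the job is handed in: the pad presses on the block with more than 8 N by itself; the block lies flat, its origin within 2.5 mm of the nest point in the fixture's x and y and within 2 mm in height, its long side within 0.06 rad of the fixture's y axis, at rest (x of block in the frame of nest between -0.0025 and 0.0025 m and y of block in the frame of nest between -0.0025 and 0.0025 m and z of block in the frame of nest between -0.002 and 0.002 m and angle between the y axis of block and the y axis of fixture, either way round below 0.06 rad and angle between block's own z axis and vertical below 0.06 rad and contact force between clamp_pad and block above 8 N and linear speed of block below 0.01 m/s); the robot touches nothing.
It fails at once if the robot presses on the fixture or its clamp lever with more than 20 N (contact force between any of the fingers, the arm and fixture above 20 N).
It fails at once if the block is pressed against a stop with more than 20 N (contact force between block and end_stop above 20 N or contact force between block and side_stop above 20 N).
It fails at once if a bystander part is moved by more than 20 mm (distance of any of flange, bush, knob_part from where it was at the start of the episode above 0.02 m).
It also fails if it takes over 72 s, if anything falls off the work surface, if the arm or the gripper's body presses on something with over 40 N, if the wrist force passes 120 N, or if a joint passes its speed limit or range.

## Working session

There is one attempt and no reset: what is moved stays moved. The work goes in short steps, Python scripts to look and compute and a tool call to move; the robot and the scene stay as the last step left them, time stands still between calls to the robot, and variables do not carry over. Pictures are saved under pics/ and viewed, at most 10 in all, crops included, and the job is handed in when it is done.

Besides the shell and the picture viewer there is one more tool, called after "Emit:" by a JSON object that holds its "api" and its "payload". arm_command: Moves the arm, as the interface text tells. Its arguments: {"type":"object","properties":{"commands":{"type":"array"},"claw":{"type":"number"},"grip_force":{"type":"number"}},"required":["commands"]}

```bash
mkdir -p pics; ls
cat > h.py <<'E'
import numpy as np, cv2
from cell import status, vision, robot
def cam(n):
    c=vision.camera(n); c={k:(np.array(v) if k!='image' else v) for k,v in c.items()}; return c
def ray(c,uv):
    p=cv2.undistortPoints(np.array(uv,float).reshape(-1,1,2),c['camera_matrix'],c['dist']).reshape(-1,2)
    d=np.c_[p,np.ones(len(p))]@c['orientation'].T
    return d
def onz(c,uv,z):
    d=ray(c,uv); return c['position']+d*((z-c['position'][2])/d[:,2])[:,None]
def proj(c,P):
    R=c['orientation'].T; t=-R@c['position']
    return cv2.projectPoints(np.array(P,float).reshape(-1,1,3),cv2.Rodrigues(R)[0],t,c['camera_matrix'],c['dist'])[0].reshape(-1,2)
E
cat > a.py <<'E'
from h import *
s=status.get_state(); print(s['clock'],s['position'],s['tool_rot'],s['ft_force'],s['finger_gap'])
ims=[]
for n in ['top','scene']:
    c=cam(n); cv2.imwrite(f'pics/{n}1.png',c['image']); print(n,c['position'].round(3),c['orientation'].round(3).tolist())
    for q in ['block','fixture','end_stop','side_stop','clamp_pad','handle_grip','flange','bush','knob_part']:
        for r in vision.cut_out(n,q)[:1]:
            uv=r['uv']; m=r['region'].astype(np.uint8)
            print(q,round(r['p'],2),np.round(uv),int(m.sum()),onz(c,[uv],0.012)[0].round(3),cv2.minAreaRect(cv2.findNonZero(m)))
E
python3 a.py
```

```text
pics
0.0 [0.26690307 0.59163718 0.22986125] [[-9.11565143e-01  4.11154566e-01 -9.55239413e-04]
 [ 4.11155651e-01  9.11561819e-01 -2.46586904e-03]
 [-1.43093538e-04 -2.64055235e-03 -9.99996503e-01]] [-0.9005381   0.90134206  0.08235606] 0.08571247920644925
top [0.384 0.033 1.109] [[0.04, -0.976, 0.214], [-0.999, -0.039, 0.012], [-0.003, -0.214, -0.977]]
block 0.88 [352. 323.] 385 [0.46  0.001 0.012] ((351.6486511230469, 324.1081237792969), (16.76869773864746, 24.659847259521484), 9.462321281433105)
fixture 0.79 [348. 237.] 4299 [0.619 0.015 0.012] ((334.65692138671875, 234.26043701171875), (126.14443969726562, 44.631649017333984), 8.630802154541016)
end_stop 0.39 [364. 236.] 72 [ 0.623 -0.016  0.012] ((362.5, 237.5), (15.0, 5.0), 90.0)
side_stop 0.52 [379. 227.] 100 [ 0.641 -0.043  0.012] ((379.530029296875, 229.28997802734375), (17.5362491607666, 5.515433311462402), 8.13010311126709)
clamp_pad 0.46 [339. 220.] 80 [0.652 0.033 0.012] ((336.5, 219.0), (8.0, 13.0), 90.0)
handle_grip 0.61 [293. 213.] 338 [0.661 0.119 0.012] ((293.68463134765625, 216.17694091796875), (40.80742645263672, 1
[... 780 characters left out ...]
] ((261.7655029296875, 251.48619079589844), (16.359960556030273, 7.474093914031982), 48.36646270751953)
clamp_pad 0.67 [304. 216.] 94 [ 0.786 -0.106  0.012] ((307.25, 216.25), (9.192387580871582, 12.727922439575195), 45.0)
handle_grip 0.77 [265. 242.] 553 [0.763 0.016 0.012] ((269.7460632324219, 243.8400421142578), (57.72684860229492, 12.49281120300293), 56.97612762451172)
flange 0.87 [292. 396.] 1379 [0.436 0.237 0.012] ((294.5, 396.0), (36.0, 45.0), 90.0)
bush 0.75 [443. 274.] 257 [ 0.466 -0.141  0.012] ((446.0, 273.5), (19.0, 14.0), 90.0)
knob_part 0.51 [264. 253.] 120 [0.734 0.042 0.012] ((261.7655029296875, 251.48619079589844), (17.854778289794922, 8.968912124633789), 48.36646270751953)
```

```bash
python3 -c "
import cv2
a=cv2.imread('pics/top1.png')[130:380,190:460]; cv2.imwrite('pics/top1c.png',cv2.resize(a,None,fx=2.4,fy=2.4,interpolation=cv2.INTER_CUBIC))
a=cv2.imread('pics/scene1.png')[150:450,200:500]; cv2.imwrite('pics/scene1c.png',cv2.resize(a,(600,600),interpolation=cv2.INTER_CUBIC))"
```

```text
(no output)
```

View pics/top1c.png

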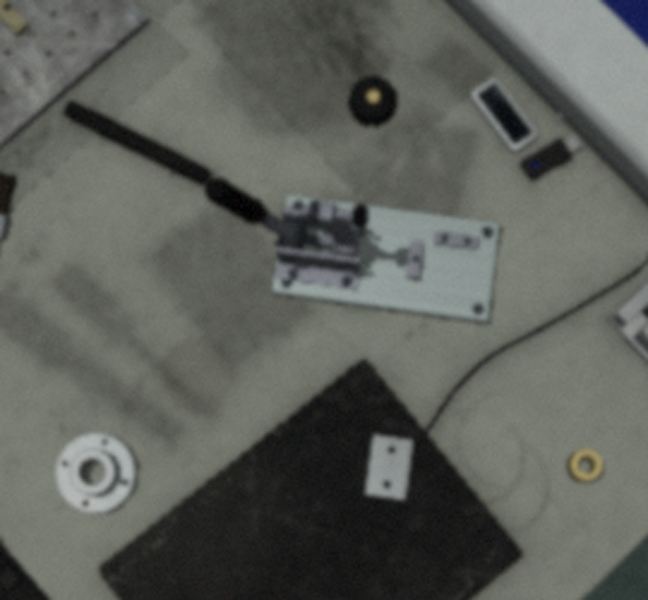

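View pics/scene1c.png

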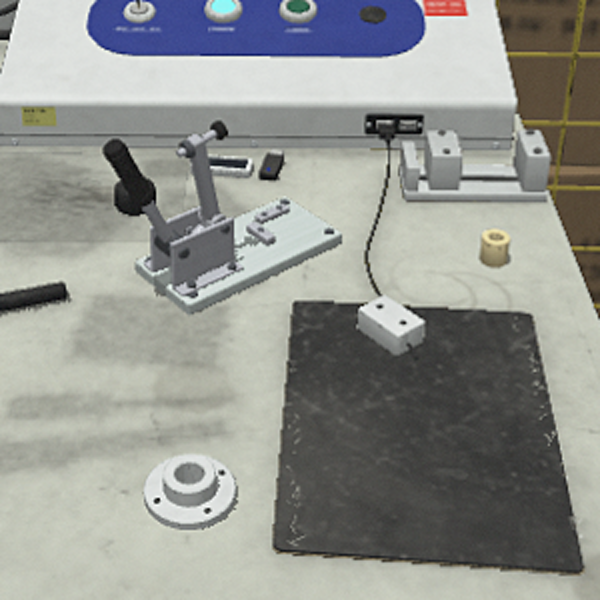

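The top view shows the plate, with crop corners near (290,195), (500,223), (490,322) and (273,293). The nest end is to the right, about −8° off the world axes. The block is at crop (390,467) with its long side roughly along world x. The scene view confirms the lever leans left (+y) and the clamp arm is upright. I'll move over the work and look from the wrist.

Emit:
{"api": "arm_command", "payload": {"commands": [{"linear": [0.022, -0.057, 0.01], "spin": 0.06}, {"linear": [0.044, -0.114, 0.02], "spin": 0.12}, {"linear": [0.066, -0.171, 0.03], "spin": 0.18}, {"linear": [0.088, -0.228, 0.04], "spin": 0.24}, {"linear": [0.11, -0.285, 0.05], "spin": 0.3}]}}

```text
clock: 1.62
position: [0.378, 0.3056, 0.2819]
tool_rot: [[-0.993, 0.122, 0.001], [0.122, 0.993, 0.001], [-0.001, 0.001, -1.0]]
ft_force: [0.6, 0.4, 0.3]
finger_gap: 0.0854
finger_force: 0.0
```

Emit:
{"api": "arm_command", "payload": {"commands": [{"linear": [0.022, -0.057, 0], "spin": 0}, {"linear": [0.044, -0.114, 0], "spin": 0}, {"linear": [0.066, -0.171, 0], "spin": 0}, {"linear": [0.088, -0.228, 0], "spin": 0}, {"linear": [0.11, -0.285, 0], "spin": 0}]}}

```text
clock: 2.25
position: [0.4878, 0.0207, 0.2818]
tool_rot: [[-0.992, 0.123, 0.001], [0.123, 0.992, 0.001], [-0.001, 0.001, -1.0]]
ft_force: [1.5, 0.8, 0.1]
finger_gap: 0.0856
finger_force: 0.0
```

Emit:
{"api": "arm_command", "payload": {"commands": [{"linear": [0, 0, 0], "spin": 0}, {"linear": [0, 0, 0], "spin": 0}, {"linear": [0, 0, 0], "spin": 0}, {"linear": [0, 0, 0], "spin": 0}, {"linear": [0, 0, 0], "spin": 0}]}}

```text
clock: 2.88
position: [0.4871, 0.0235, 0.2812]
tool_rot: [[-0.993, 0.121, -0.0], [0.121, 0.993, 0.0], [0.0, 0.0, -1.0]]
ft_force: [0.1, -0.4, -0.6]
finger_gap: 0.0849
finger_force: 0.0
```

```bash
cat > b.py <<'E'
from h import *
import sys
s=status.get_state(); print(s['clock'],s['position'],s['tool_rot'].round(3).tolist(),s['ft_force'],s['joint_pos'])
c=cam('wrist'); np.save('wr.npy',c,allow_pickle=True); cv2.imwrite('pics/'+sys.argv[1],c['image']); print(c['position'].round(3),c['orientation'].round(3).tolist())
for q in ['block','fixture','end_stop','side_stop']:
    for r in vision.cut_out('wrist',q)[:1]:
        uv=r['uv']; m=r['region'].astype(np.uint8)
        print(q,round(r['p'],2),np.round(uv),int(m.sum()),onz(c,[uv],0.02)[0].round(4),cv2.minAreaRect(cv2.findNonZero(m)))
E
python3 b.py w1.png
```

```text
2.875 [0.48708057 0.02348017 0.28123428] [[-0.993, 0.121, -0.0], [0.121, 0.993, 0.0], [0.0, 0.0, -1.0]] [ 0.05430618 -0.43564885 -0.56530083] [-35.31716474   0.72886177  28.22160693 111.03548006  -0.37421569
  68.32879254  76.06452931]
[0.419 0.032 0.424] [[0.122, 0.957, 0.263], [0.993, -0.117, -0.034], [-0.001, 0.266, -0.964]]
block 0.61 [304. 173.] 1229 [0.4513 0.0057 0.02  ] ((301.5, 176.0), (42.0, 29.0), 90.0)
fixture 0.77 [343. 316.] 11154 [0.6215 0.0289 0.02  ] ((350.98199462890625, 330.12408447265625), (105.85379028320312, 190.22760009765625), 88.81881713867188)
end_stop 0.74 [345. 314.] 11052 [0.6188 0.0307 0.02  ] ((351.4502868652344, 330.1156311035156), (105.8520278930664, 191.22933959960938), 88.80650329589844)
```

View pics/w1.png

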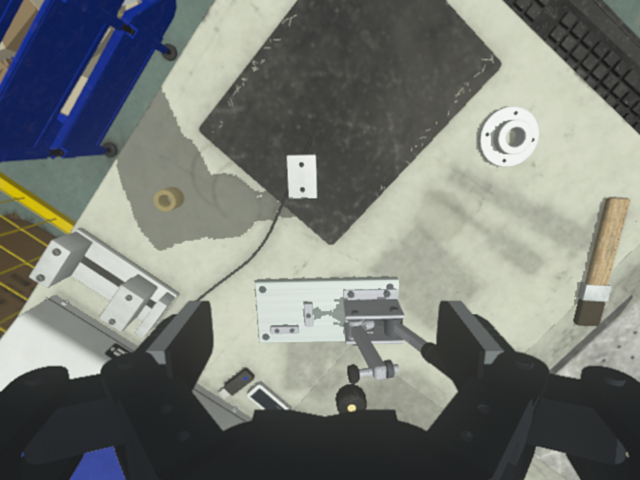

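Wrist view: the block is at about (302,176), aligned with the tool. The plate spans about (257,280) to (399,344), with the end stop at (308,314) and the side stop at (285,329). Next I'll refine the block and plate poses from their edges.

```bash
cat > f.py <<'E'
from h import *
from scipy.optimize import minimize
c=np.load('wr.npy',allow_pickle=True).item(); im=c['image']
g=cv2.GaussianBlur(cv2.cvtColor(im,cv2.COLOR_BGR2GRAY),(0,0),1.0).astype(float)
gx=cv2.Sobel(g,-1,1,0); gy=cv2.Sobel(g,-1,0,1); 
def pts(p,segs,n=60):
    x,y,a=p; R=np.array([[np.cos(a),-np.sin(a)],[np.sin(a),np.cos(a)]]); out=[]
    for A,B,z in segs:
        t=np.linspace(0.03,.97,n)[:,None]; q=(np.array(A)*(1-t)+np.array(B)*t)@R.T+[x,y]
        out.append(np.c_[q,np.full(n,z)])
    return out
def score(p,segs):
    s=0
    for P in pts(p,segs):
        uv=proj(c,P); d=np.gradient(uv,axis=0); nrm=np.c_[-d[:,1],d[:,0]]/np.linalg.norm(d,axis=1)[:,None]
        m=uv.astype(np.float32)
        a=cv2.remap(gx,m[:,:1],m[:,1:],1).ravel(); b=cv2.remap(gy,m[:,:1],m[:,1:],1).ravel()
        s+=np.minimum(abs(a*nrm[:,0]+b*nrm[:,1]),120).sum()
    return -s
def fit(p0,segs,r):
    best=None
    for dx in np.linspace(-r,r,9):
        for dy in np.linspace(-r,r,9):
            for da in np.linspace(-.06,.06,5):
                p=np.array(p0)+[dx,dy,da]; v=score(p,segs)
                if best is None or v<best[0]: best=(v,p)
    S=minimize(score,best[1],args=(segs,),method='Nelder-Mead',options=dict(initial_simplex=best[1]+np.vstack([np.zeros(3),np.diag([.002,.002,.02])])))
    return S.x,S.fun
if __name__=='__main__':
    zb=.024
    bs=[((-.015,-.0225),(.015,-.0225),zb),((.015,-.0225),(.015,.0225),zb),((.015,.0225),(-.015,.0225),zb),((-.015,.0225),(-.015,-.0225),zb)]
    zp=.012
    ps=[((-.04,-.085),(.04,-.085),zp),((.04,-.085),(.04,.03),zp),((-.04,-.085),(-.04,.085),zp),
        ((-.015,-.0275),(.015,-.0275),zp+.008),((.015,-.067),(.015,-.033),zp+.006)]
    B,fb=fit((.455,.004,np.radians(83-180)),bs,.012); F,ff=fit((.63,.025,np.radians(-7.5)),ps,.012)
    print('block',B,np.degrees(B[2]),fb); print('fix',F,np.degrees(F[2]),ff)
    a=F[2]; print('nest',F[:2]+np.array([[np.cos(a),-np.sin(a)],[np.sin(a),np.cos(a)]])@[0,-.05])
    v=im[140:390,220:440]; v=cv2.resize(v,None,fx=2.4,fy=2.4,interpolation=cv2.INTER_CUBIC)
    for p,s in((B,bs),(F,ps)):
        for P in pts(p,s):
            q=((proj(c,P)-[220,140]+.5)*2.4).astype(int); cv2.polylines(v,[q.reshape(-1,1,2)],False,(0,0,255),1)
    cv2.imwrite('pics/fit1.png',v)
E
python3 f.py
```

```text
block [ 0.45388889  0.00266667 -1.67074715] -95.72676045526487 -28800.0
fix [ 0.61681142  0.01174692 -0.10751805] -6.1603306406455385 -24908.204601500518
nest [ 0.61144587 -0.03796436]
```

View pics/fit1.png

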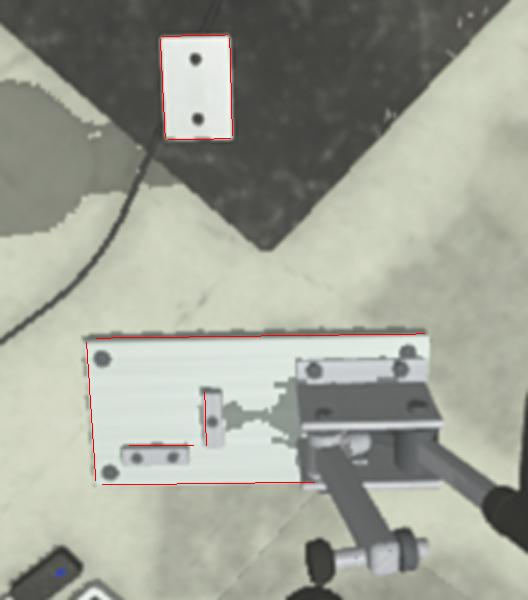

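```bash
sed -i 's/np.minimum(abs(a\*nrm\[:,0\]+b\*nrm\[:,1\]),120)/abs(a*nrm[:,0]+b*nrm[:,1])**CAP/; s/^def score/CAP=1.0\ndef score/' f.py; python3 f.py; sed -i 's/CAP=1.0/CAP=0.5/' f.py; python3 f.py
```

```text
Traceback (most recent call last):
  File "f.py", line 36, in <module>
    B,fb=fit((.455,.004,np.radians(83-180)),bs,.012); F,ff=fit((.63,.025,np.radians(-7.5)),ps,.012)
         ~~~^^^^^^^^^^^^^^^^^^^^^^^^^^^^^^^^^^^^^^^^
  File "f.py", line 26, in fit
    p=np.array(p0)+[dx,dy,da]; v=score(p,segs)
                                 ~~~~~^^^^^^^^
  File "f.py", line 19, in score
    s+=abs(a*nrm[:,0]+b*nrm[:,1])**CAP.sum()
                                   ^^^^^^^
AttributeError: 'float' object has no attribute 'sum'
Traceback (most recent call last):
  File "f.py", line 36, in <module>
    B,fb=fit((.455,.004,np.radians(83-180)),bs,.012); F,ff=fit((.63,.025,np.radians(-7.5)),ps,.012)
         ~~~^^^^^^^^^^^^^^^^^^^^^^^^^^^^^^^^^^^^^^^^
  File "f.py", line 26, in fit
    p=np.array(p0)+[dx,dy,da]; v=score(p,segs)
                                 ~~~~~^^^^^^^^
  File "f.py", line 19, in score
    s+=abs(a*nrm[:,0]+b*nrm[:,1])**CAP.sum()
                                   ^^^^^^^
AttributeError: 'float' object has no attribute 'sum'
```

```bash
sed -i 's/s+=abs(\(.*\))\*\*CAP.sum()/s+=(abs(\1)**CAP).sum()/; s/CAP=0.5/CAP=1.0/' f.py; python3 f.py; sed -i 's/CAP=1.0/CAP=0.5/' f.py; python3 f.py
```

```text
block [ 0.45431769  0.00272376 -1.68280265] -96.41748958751535 -86464.35358250348
fix [ 0.61649861  0.00920764 -0.13439612] -7.700330303839361 -37757.270942293704
nest [ 0.60979901 -0.04034148]
block [ 0.45429955  0.00271909 -1.68125926] -96.32905980654478 -4549.273193799936
fix [ 0.61735228  0.01263891 -0.1430659 ] -8.197072296886486 -2921.1188957921895
nest [ 0.61022336 -0.03685027]
```

Emit:
{"api": "arm_command", "payload": {"commands": [{"linear": [-0.011, -0.007, -0.04], "spin": 0.002}, {"linear": [-0.022, -0.014, -0.08], "spin": 0.005}, {"linear": [-0.0327, -0.0208, -0.13], "spin": 0.01}, {"linear": [-0.0327, -0.0208, -0.18], "spin": 0.01}, {"linear": [-0.0327, -0.0208, -0.21], "spin": 0.01}]}}

```text
clock: 3.75
position: [0.453, 0.0014, 0.0691]
tool_rot: [[-0.993, 0.114, -0.003], [0.114, 0.993, -0.001], [0.003, -0.001, -1.0]]
ft_force: [-1.0, -1.3, -0.6]
finger_gap: 0.0853
finger_force: 0.0
```

Emit:
{"api": "arm_command", "payload": {"commands": [{"linear": [0, 0, -0.02], "spin": 0}, {"linear": [0, 0, -0.04], "spin": 0}, {"linear": [0, 0, -0.054], "spin": 0}, {"linear": [0, 0, -0.059], "spin": 0}, {"linear": [0, 0, -0.059], "spin": 0}]}}

```text
clock: 4.38
position: [0.4548, 0.0017, 0.0123]
tool_rot: [[-0.994, 0.114, 0.0], [0.114, 0.994, -0.0], [-0.0, -0.0, -1.0]]
ft_force: [0.2, -1.0, 0.1]
finger_gap: 0.0854
finger_force: 0.0
```

```bash
python3 b.py w2.png
```

```text
4.375 [0.45476644 0.00166178 0.01234957] [[-0.994, 0.114, 0.0], [0.114, 0.994, -0.0], [-0.0, -0.0, -1.0]] [ 0.18773942 -0.95277911  0.12258291] [-27.53481855  22.49204519  24.70494304 126.87535742 -16.77011646
  33.64510385  93.05134317]
[0.387 0.009 0.155] [[0.114, 0.958, 0.264], [0.993, -0.109, -0.032], [-0.001, 0.266, -0.964]]
block 0.79 [328. 313.] 9292 [0.4525 0.0033 0.02  ] ((327.4999694824219, 312.5), (78.99998474121094, 120.99998474121094), -0.0)
end_stop 0.44 [328. 312.] 9190 [0.4521 0.0031 0.02  ] ((327.4999694824219, 312.0), (119.99998474121094, 78.99998474121094), 90.0)
```

View pics/w2.png

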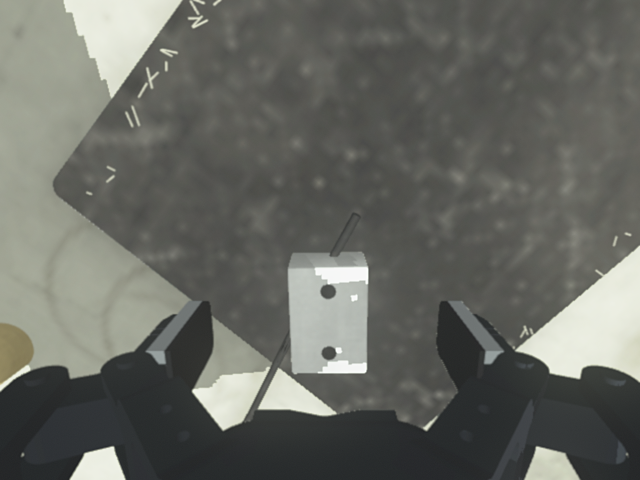

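The block sits centred between the fingers, at about (328,318), and square to the tool. I'll grip it.

Emit:
{"api": "arm_command", "payload": {"commands": [{"linear": [0, 0, 0], "spin": 0}, {"linear": [0, 0, 0], "spin": 0}, {"linear": [0, 0, 0], "spin": 0}, {"linear": [0, 0, 0], "spin": 0}, {"linear": [0, 0, 0], "spin": 0}], "claw": 0, "grip_force": 30}}

```text
clock: 5.25
position: [0.4549, 0.0017, 0.0125]
tool_rot: [[-0.994, 0.114, 0.0], [0.114, 0.994, 0.0], [-0.0, 0.0, -1.0]]
ft_force: [0.2, -0.4, 2.8]
finger_gap: 0.0292
finger_force: 30.2
```

Emit:
{"api": "arm_command", "payload": {"commands": [{"linear": [0, 0, 0], "spin": 0}, {"linear": [0, 0, 0.01], "spin": 0}, {"linear": [0, 0, 0.03], "spin": 0}, {"linear": [0, 0, 0.06], "spin": 0}, {"linear": [0, 0, 0.09], "spin": 0}]}}

```text
clock: 5.88
position: [0.4538, 0.0015, 0.103]
tool_rot: [[-0.994, 0.114, -0.001], [0.114, 0.994, -0.0], [0.001, -0.001, -1.0]]
ft_force: [0.6, -0.0, -0.8]
finger_gap: 0.0295
finger_force: 29.8
```

Emit:
{"api": "arm_command", "payload": {"commands": [{"linear": [0.0, -0.01, 0.01], "spin": -0.18}, {"linear": [0.02, -0.03, 0.01], "spin": -0.36}, {"linear": [0.04, -0.05, 0.01], "spin": -0.54}, {"linear": [0.06, -0.06, 0.01], "spin": -0.72}, {"linear": [0.08, -0.06, 0.01], "spin": -0.9}]}}

```text
clock: 6.5
position: [0.5345, -0.0598, 0.1125]
tool_rot: [[-0.522, 0.853, -0.001], [0.853, 0.522, -0.0], [-0.0, -0.001, -1.0]]
ft_force: [-0.8, -0.6, -1.3]
finger_gap: 0.029
finger_force: 29.8
```

Emit:
{"api": "arm_command", "payload": {"commands": [{"linear": [0.02, 0.0, 0.0], "spin": -0.18}, {"linear": [0.04, 0.0, 0.0], "spin": -0.36}, {"linear": [0.06, 0.006, 0.0], "spin": -0.54}, {"linear": [0.067, 0.012, 0.0], "spin": -0.691}, {"linear": [0.067, 0.012, 0.0], "spin": -0.691}]}}

```text
clock: 7.12
position: [0.6016, -0.0452, 0.112]
tool_rot: [[0.13, 0.992, -0.001], [0.992, -0.13, -0.0], [-0.001, -0.001, -1.0]]
ft_force: [0.2, 0.2, -1.8]
finger_gap: 0.0291
finger_force: 29.8
```

```bash
python3 b.py w3.png
```

```text
7.125 [ 0.60160403 -0.04519626  0.11196577] [[0.13, 0.992, -0.001], [0.992, -0.13, -0.0], [-0.001, -0.001, -1.0]] [ 0.22163653  0.24003834 -1.78486752] [-35.37242083  31.37647874  45.76553745 105.33192666 -27.09870128
  54.86831445  14.83815283]
[0.609 0.022 0.255] [[0.991, -0.125, -0.036], [-0.13, -0.955, -0.266], [-0.001, 0.268, -0.963]]
block 0.81 [325. 312.] 9123 [ 0.5943 -0.0919  0.02  ] ((324.5, 312.5), (119.0, 79.0), 90.0)
fixture 0.74 [150. 408.] 232 [ 0.4564 -0.1518  0.02  ] ((151.84425354003906, 408.2131042480469), (11.139209747314453, 24.070934295654297), 50.19443130493164)
end_stop 0.64 [340. 192.] 729 [ 0.6142 -0.012   0.02  ] ((342.0203857421875, 191.9276123046875), (16.124588012695312, 46.566287994384766), 87.27368927001953)
side_stop 0.97 [373. 236.] 808 [ 0.6323 -0.043   0.02  ] ((373.0, 234.5), (51.0, 16.0), 90.0)
```

View pics/w3.png

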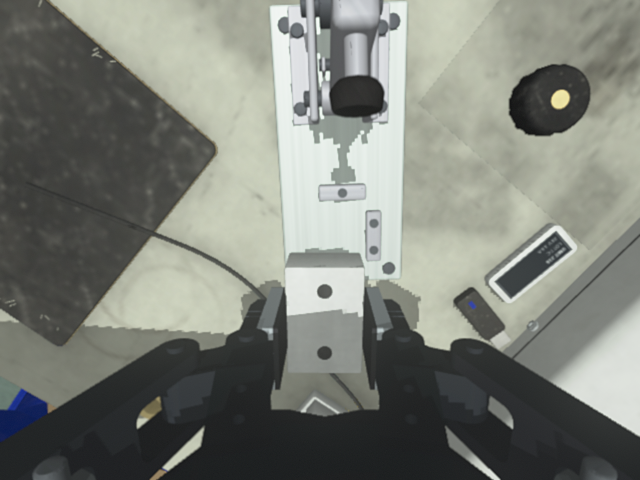

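```bash
cat > g.py <<'E'
import f; from f import *
zp=.012
ps=[((-.04,-.05),(-.04,.07),zp),((.04,-.07),(.04,.07),zp),((-.015,-.0275),(.015,-.0275),zp+.008),((-.015,-.0175),(.015,-.0175),zp+.008),((.015,-.067),(.015,-.033),zp+.006),((.025,-.067),(.025,-.033),zp+.006)]
for cap in(1,.5):
    f.CAP=cap; F,v=fit((.617,.011,-.134),ps,.006); a=F[2]
    R=np.array([[np.cos(a),-np.sin(a)],[np.sin(a),np.cos(a)]])
    n=F[:2]+R@[0,-.05]; print('fix',F,np.degrees(a),v,'nest',n)
    zb=.1120+.0117
    bs=[((-.015,-.0225),(.015,-.0225),zb),((.015,-.0225),(.015,.0225),zb),((.015,.0225),(-.015,.0225),zb),((-.015,.0225),(-.015,-.0225),zb)]
    B,v=fit((.6016,-.0452,-.13),bs,.005); print('block',B,np.degrees(B[2]),v)
    print('block in nest frame mm',R.T@(B[:2]-n)*1000)
v=cv2.resize(im[100:400,200:450],None,fx=2,fy=2)
for p,s in((B,bs),(F,ps)):
    for P in pts(p,s):
        q=((proj(c,P)-[200,100]+.5)*2).astype(int); cv2.polylines(v,[q.reshape(-1,1,2)],False,(0,0,255),1)
cv2.imwrite('pics/fit2.png',v)
E
python3 g.py
```

```text
fix [ 0.61699047  0.00956067 -0.09354571] -5.359774558518795 -36959.39352341644 nest [ 0.61232    -0.04022072]
block [ 0.60025502 -0.04595778 -0.12950821] -7.420273990109564 -36405.61060050567
block in nest frame mm [-11.47633294  -6.83895969]
fix [ 0.6170408   0.00958521 -0.09415747] -5.3948253787860985 -3506.4942785783646 nest [ 0.61233988 -0.04019331]
block [ 0.60032179 -0.04596426 -0.12978244] -7.435986275587318 -2799.188980292355
block in nest frame mm [-11.42227544  -6.87530599]
```

View pics/fit2.png

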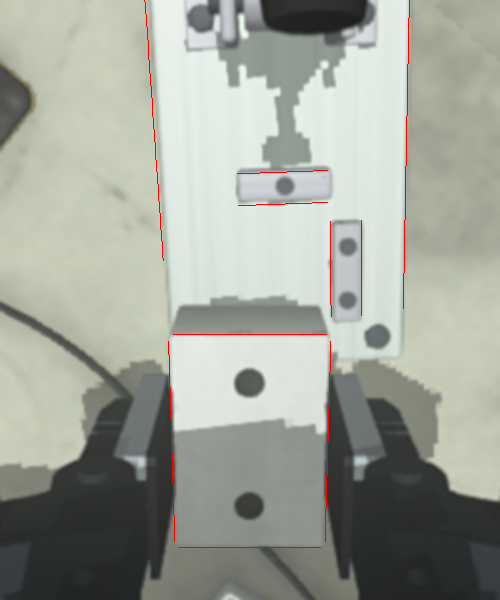

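```bash
cat > e.py <<'E'
from h import *
c=np.load('wr.npy',allow_pickle=True).item(); im=c['image']
g=cv2.cvtColor(im,cv2.COLOR_BGR2GRAY).astype(float)
def edge(lines,lo,hi,axis,z,name):
    # for each row/col, strongest gradient position between lo and hi (subpixel parabola)
    uv=[]
    for k in lines:
        p=g[k,lo:hi] if axis==0 else g[lo:hi,k]
        d=abs(np.convolve(p,[1,1,0,-1,-1],'valid')); i=int(d.argmax())
        if 0<i<len(d)-1:
            o=(d[i-1]-d[i+1])/2/(d[i-1]-2*d[i]+d[i+1]+1e-9); q=lo+2+i+o
            uv.append((q,k) if axis==0 else (k,q))
    P=onz(c,uv,z)[:,:2]
    for _ in range(3):
        l=cv2.fitLine(P.astype(np.float32),cv2.DIST_HUBER,0,1e-4,1e-4).ravel(); n=np.array([-l[1],l[0]]); r=(P-l[2:])@n; P=P[abs(r)<max(.0004,1.5*np.std(r))]
    a=np.degrees(np.arctan2(l[1],l[0]))%180; print(name,len(P),a.round(2),l[2:].round(4),'rms mm',(np.std(r)*1e3).round(2))
edge(range(90,245),262,300,0,.012,'plateL')
edge(range(90,260),392,415,0,.012,'plateR')
edge(range(322,362),194,209,1,.020,'endfront')
edge(range(322,362),178,191,1,.020,'endback')
edge(range(213,258),359,371,0,.018,'sideface')
edge(range(213,258),376,388,0,.018,'sideback')
E
python3 e.py
```

```text
plateL 138 84.48 [0.5785 0.0046] rms mm 0.07
plateR 170 84.17 [ 0.6539 -0.0199] rms mm 0.1
endfront 30 173.55 [ 0.615  -0.0175] rms mm 0.22
endback 17 174.34 [ 0.6147 -0.0061] rms mm 0.07
sideface 38 84.12 [ 0.6273 -0.0384] rms mm 0.08
sideback 33 83.86 [ 0.6376 -0.0457] rms mm 0.04
```

Emit:
{"api": "arm_command", "payload": {"commands": [{"linear": [0.003, 0.001, -0.01], "spin": 0.01}, {"linear": [0.006, 0.002, -0.02], "spin": 0.02}, {"linear": [0.0087, 0.003, -0.035], "spin": 0.03}, {"linear": [0.0087, 0.003, -0.05], "spin": 0.03}, {"linear": [0.0087, 0.003, -0.055], "spin": 0.03}]}}

```text
clock: 8.0
position: [0.6089, -0.0432, 0.0552]
tool_rot: [[0.104, 0.995, -0.003], [0.995, -0.104, -0.0], [-0.001, -0.003, -1.0]]
ft_force: [-0.2, 0.0, -0.5]
finger_gap: 0.0291
finger_force: 29.9
```

Emit:
{"api": "arm_command", "payload": {"commands": [{"linear": [0, 0, -0.006], "spin": 0}, {"linear": [0, 0, -0.013], "spin": 0}, {"linear": [0, 0, -0.02], "spin": 0}, {"linear": [0, 0, -0.027], "spin": 0}, {"linear": [0, 0, -0.03], "spin": 0}]}}

```text
clock: 8.62
position: [0.6099, -0.0432, 0.0267]
tool_rot: [[0.104, 0.995, -0.001], [0.995, -0.104, 0.0], [-0.0, -0.001, -1.0]]
ft_force: [-0.4, 0.3, -1.3]
finger_gap: 0.0293
finger_force: 29.9
```

```bash
python3 b.py w4.png
python3 - <<'E'
import cv2;a=cv2.imread('pics/w4.png');cv2.imwrite('pics/w4c.png',cv2.resize(a[0:400,180:480],None,fx=1.5,fy=1.5))
E
```

```text
8.625 [ 0.60994656 -0.04319357  0.02667338] [[0.104, 0.995, -0.001], [0.995, -0.104, 0.0], [-0.0, -0.001, -1.0]] [-0.40582052  0.27292714 -1.33521068] [-30.73210015  38.67921122  39.87796163 105.84814357 -32.85009115
  47.62003278  19.96991878]
[0.616 0.024 0.169] [[0.995, -0.1, -0.029], [-0.104, -0.958, -0.266], [-0.001, 0.267, -0.964]]
block 0.78 [324. 310.] 9203 [ 0.6082 -0.0476  0.02  ] ((324.0, 312.0), (120.0, 80.0), 90.0)
fixture 0.96 [343. 126.] 57058 [0.6234 0.0275 0.02  ] ((350.5, 165.0), (330.0, 247.0), 90.0)
end_stop 0.84 [332. 224.] 1882 [ 0.6154 -0.01    0.02  ] ((334.0046081542969, 226.2455596923828), (72.33349609375, 26.450172424316406), 1.0416266918182373)
side_stop 0.67 [378. 274.] 870 [ 0.6325 -0.0335  0.02  ] ((379.5, 276.0), (44.0, 23.0), 90.0)
```

View pics/w4c.png

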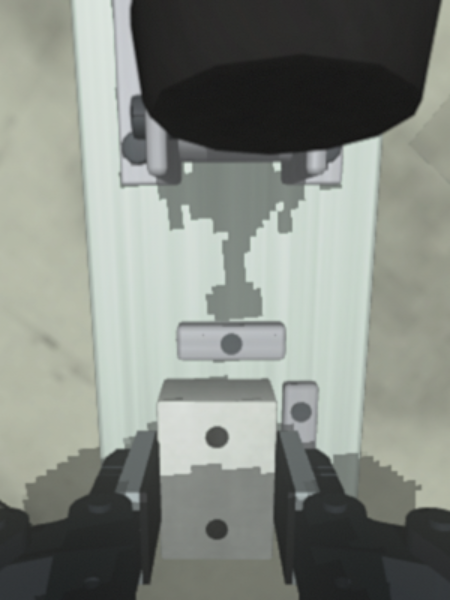

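```bash
cat > g2.py <<'E'
import f; from f import *
f.CAP=1
zp=.012; zb=.0267+.0117
ps=[((-.04,-.04),(-.04,.03),zp),((.04,-.04),(.04,.03),zp),((-.015,-.0275),(.015,-.0275),zp+.008),((-.015,-.0175),(.015,-.0175),zp+.008),((.015,-.05),(.015,-.033),zp+.006),((.025,-.05),(.025,-.033),zp+.006)]
F,v=fit((.617,.0095,-.1),ps,.004); a=F[2]; R=np.array([[np.cos(a),-np.sin(a)],[np.sin(a),np.cos(a)]]); n=F[:2]+R@[0,-.05]
bs=[((-.015,-.0225),(.015,-.0225),zb),((.015,-.0225),(.015,.0225),zb),((.015,.0225),(-.015,.0225),zb),((-.015,.0225),(-.015,-.0225),zb)]
B,v=fit((.609,-.0437,-.1),bs,.004)
print(F,np.degrees(F[2]),n,B,np.degrees(B[2]),R.T@(B[:2]-n)*1000)
E
python3 g2.py
```

```text
[ 0.61709403  0.01033655 -0.08765835] -5.02245377925283 [ 0.61271672 -0.03947147] [ 0.60868749 -0.04399519 -0.10395162] -5.955989109335175 [-3.61773101 -4.85908836]
```

Emit:
{"api": "arm_command", "payload": {"commands": [{"linear": [0, 0, -0.002], "spin": 0.005}, {"linear": [0, 0, -0.004], "spin": 0.01}, {"linear": [0, 0, -0.005], "spin": 0.01}, {"linear": [0, 0, -0.0055], "spin": 0.01}, {"linear": [0, 0, -0.0055], "spin": 0.01}]}}

```text
clock: 9.5
position: [0.6102, -0.0433, 0.0217]
tool_rot: [[0.094, 0.996, -0.0], [0.996, -0.094, -0.0], [-0.0, -0.0, -1.0]]
ft_force: [-0.4, 0.0, -1.0]
finger_gap: 0.0291
finger_force: 29.9
```

Emit:
{"api": "arm_command", "payload": {"commands": [{"linear": [0, 0, -0.0005], "spin": 0}, {"linear": [0, 0, -0.0005], "spin": 0}, {"linear": [0, 0, -0.0005], "spin": 0}, {"linear": [0, 0, -0.0005], "spin": 0}, {"linear": [0, 0, -0.0005], "spin": 0}]}}

```text
clock: 10.12
position: [0.6103, -0.0433, 0.0213]
tool_rot: [[0.094, 0.996, 0.0], [0.996, -0.094, 0.0], [0.0, 0.0, -1.0]]
ft_force: [-0.2, 0.1, -1.4]
finger_gap: 0.0291
finger_force: 29.9
```

Emit:
{"api": "arm_command", "payload": {"commands": [{"linear": [0, 0, -0.0005], "spin": 0}, {"linear": [0, 0, -0.0005], "spin": 0}, {"linear": [0, 0, -0.0005], "spin": 0}, {"linear": [0, 0, -0.0005], "spin": 0}, {"linear": [0, 0, -0.0005], "spin": 0}]}}

```text
clock: 10.75
position: [0.6103, -0.0433, 0.0208]
tool_rot: [[0.094, 0.996, 0.0], [0.996, -0.094, 0.0], [0.0, 0.0, -1.0]]
ft_force: [-0.3, 0.1, -1.3]
finger_gap: 0.0292
finger_force: 29.9
```

Emit:
{"api": "arm_command", "payload": {"commands": [{"linear": [0, 0, -0.0004], "spin": 0}, {"linear": [0, 0, -0.0004], "spin": 0}, {"linear": [0, 0, -0.0004], "spin": 0}, {"linear": [0, 0, -0.0004], "spin": 0}, {"linear": [0, 0, -0.0004], "spin": 0}]}}

```text
clock: 11.38
position: [0.6103, -0.0433, 0.0204]
tool_rot: [[0.094, 0.996, 0.0], [0.996, -0.094, 0.0], [0.0, 0.0, -1.0]]
ft_force: [0.7, 0.7, -1.3]
finger_gap: 0.0289
finger_force: 29.9
```

Emit:
{"api": "arm_command", "payload": {"commands": [{"linear": [0, 0, -0.0004], "spin": 0}, {"linear": [0, 0, -0.0004], "spin": 0}, {"linear": [0, 0, -0.0004], "spin": 0}, {"linear": [0, 0, -0.0004], "spin": 0}, {"linear": [0, 0, -0.0004], "spin": 0}]}}

```text
clock: 12.0
position: [0.6104, -0.0433, 0.0204]
tool_rot: [[0.094, 0.996, 0.0], [0.996, -0.094, 0.0], [0.0, 0.0, -1.0]]
ft_force: [-1.8, 1.4, 4.5]
finger_gap: 0.0292
finger_force: 30.5
```

Emit:
{"api": "arm_command", "payload": {"commands": [{"linear": [0, 0, 0.0002], "spin": 0}, {"linear": [0.0007, 0.0008, 0.0002], "spin": 0}, {"linear": [0.0014, 0.0016, 0.0002], "spin": 0}, {"linear": [0.0021, 0.0024, 0.0002], "spin": 0}, {"linear": [0.0025, 0.003, 0.0002], "spin": 0}]}}

```text
clock: 12.62
position: [0.6123, -0.0423, 0.0204]
tool_rot: [[0.095, 0.995, -0.0], [0.995, -0.095, -0.002], [-0.002, -0.0, -1.0]]
ft_force: [-2.8, -2.4, 4.5]
finger_gap: 0.0291
finger_force: 30.5
```

Emit:
{"api": "arm_command", "payload": {"commands": [{"linear": [0, 0, 0], "spin": 0}, {"linear": [0.0, 0.0003, 0], "spin": 0}, {"linear": [0, 0.0003, 0], "spin": 0}, {"linear": [0, 0.0005, 0], "spin": 0}, {"linear": [0, 0.0005, 0], "spin": 0}]}}

```text
clock: 13.25
position: [0.6135, -0.0398, 0.0204]
tool_rot: [[0.094, 0.996, 0.001], [0.996, -0.094, -0.0], [-0.0, 0.001, -1.0]]
ft_force: [1.0, -3.3, 3.5]
finger_gap: 0.0294
finger_force: 30.4
```

Emit:
{"api": "arm_command", "payload": {"commands": [{"linear": [0, 0.0003, 0], "spin": 0}, {"linear": [0.0, 0.0006, 0], "spin": 0}, {"linear": [0, 0.0006, 0], "spin": 0}, {"linear": [0, 0.0006, 0], "spin": 0}, {"linear": [0, 0.0006, 0], "spin": 0}]}}

```text
clock: 13.88
position: [0.6133, -0.0391, 0.0204]
tool_rot: [[0.094, 0.996, 0.001], [0.996, -0.094, 0.0], [0.0, 0.001, -1.0]]
ft_force: [1.7, -0.2, 4.4]
finger_gap: 0.0286
finger_force: 30.4
```

Emit:
{"api": "arm_command", "payload": {"commands": [{"linear": [0, 0.0002, 0], "spin": 0}, {"linear": [0.0, 0.0005, 0], "spin": 0}, {"linear": [0, 0.0005, 0], "spin": 0}, {"linear": [0, 0.0005, 0], "spin": 0}, {"linear": [0, 0.0005, 0], "spin": 0}]}}

```text
clock: 14.5
position: [0.613, -0.0388, 0.0203]
tool_rot: [[0.094, 0.996, 0.001], [0.996, -0.094, -0.0], [-0.0, 0.001, -1.0]]
ft_force: [1.8, -2.2, 4.6]
finger_gap: 0.0288
finger_force: 30.5
```

Emit:
{"api": "arm_command", "payload": {"commands": [{"linear": [0, 0.0002, 0], "spin": 0}, {"linear": [0.0, 0.0004, 0], "spin": 0}, {"linear": [0, 0.0004, 0], "spin": 0}, {"linear": [0, 0.0004, 0], "spin": 0}, {"linear": [0, 0.0004, 0], "spin": 0}]}}

```text
clock: 15.12
position: [0.6129, -0.0387, 0.0203]
tool_rot: [[0.094, 0.996, 0.0], [0.996, -0.094, -0.0], [-0.0, 0.0, -1.0]]
ft_force: [1.9, -1.8, 5.5]
finger_gap: 0.0293
finger_force: 30.6
```

```bash
cat > fm.py <<'E'
from h import *
F=[];T=[]
for i in range(8):
    vision.camera('wrist'); s=status.get_state(); F.append(s['ft_force']); T.append(s['torque'])
print(s['clock'],s['position'].round(5),np.mean(F,0).round(2),np.std(F,0).round(2),np.mean(T,0).round(3))
E
python3 fm.py
```

```text
15.525 [ 0.61294 -0.03864  0.02037] [ 1.66 -2.87  5.35] [0.3  0.5  0.47] [-0.593 -0.347  0.007]
```

Emit:
{"api": "arm_command", "payload": {"commands": [{"linear": [0, 0.0003, 0], "spin": 0}, {"linear": [0.0, 0.0006, 0], "spin": 0}, {"linear": [0, 0.0006, 0], "spin": 0}, {"linear": [0, 0.0006, 0], "spin": 0}, {"linear": [0, 0.0006, 0], "spin": 0}]}}

```text
clock: 16.15
position: [0.6128, -0.0384, 0.0204]
tool_rot: [[0.094, 0.996, 0.0], [0.996, -0.094, -0.001], [-0.001, 0.0, -1.0]]
ft_force: [1.6, -3.4, 5.2]
finger_gap: 0.0293
finger_force: 30.6
```

Emit:
{"api": "arm_command", "payload": {"commands": [{"linear": [0, 0.0003, 0], "spin": 0}, {"linear": [0.0, 0.0006, 0], "spin": 0}, {"linear": [0, 0.0006, 0], "spin": 0}, {"linear": [0, 0.0006, 0], "spin": 0}, {"linear": [0, 0.0006, 0], "spin": 0}]}}

```text
clock: 16.77
position: [0.6128, -0.0383, 0.0204]
tool_rot: [[0.095, 0.996, 0.0], [0.996, -0.095, -0.001], [-0.001, 0.001, -1.0]]
ft_force: [1.2, -4.8, 4.9]
finger_gap: 0.0291
finger_force: 30.5
```

Emit:
{"api": "arm_command", "payload": {"commands": [{"linear": [0, 0.0003, 0], "spin": 0}, {"linear": [0.0, 0.0006, 0], "spin": 0}, {"linear": [0, 0.0008, 0], "spin": 0}, {"linear": [0, 0.0008, 0], "spin": 0}, {"linear": [0, 0.0008, 0], "spin": 0}]}}

```text
clock: 17.4
position: [0.6128, -0.0383, 0.0204]
tool_rot: [[0.095, 0.995, 0.001], [0.995, -0.095, -0.002], [-0.002, 0.001, -1.0]]
ft_force: [2.5, -6.0, 5.6]
finger_gap: 0.0295
finger_force: 30.5
```

```bash
python3 fm.py; python3 b.py w5.png
```

```text
17.8 [ 0.61276 -0.0383   0.02036] [ 1.45 -5.25  4.54] [0.3  0.28 0.32] [-1.117 -0.344 -0.057]
17.8 [ 0.61276302 -0.03830189  0.02036465] [[0.095, 0.995, 0.001], [0.995, -0.095, -0.002], [-0.002, 0.001, -1.0]] [ 1.50986809 -5.32621011  5.05942971] [-30.83144907  39.34328895  39.38671496 105.60923081 -33.13347241
  47.07128111  20.06581395]
[0.618 0.029 0.163] [[0.995, -0.092, -0.025], [-0.096, -0.959, -0.268], [0.0, 0.27, -0.963]]
block 0.89 [324. 313.] 9039 [ 0.6111 -0.0411  0.02  ] ((323.1641845703125, 314.58074951171875), (81.17485809326172, 119.2179946899414), 1.7357045412063599)
fixture 0.8 [336. 130.] 61038 [0.6224 0.0313 0.02  ] ((352.0, 184.5), (369.0, 266.0), 90.0)
end_stop 0.63 [329. 242.] 2040 [ 0.6161 -0.0106  0.02  ] ((329.0, 242.5), (27.0, 76.0), 90.0)
side_stop 0.86 [379. 281.] 426 [ 0.6346 -0.029   0.02  ] ((377.0, 284.0), (28.0, 22.0), 90.0)
```

Emit:
{"api": "arm_command", "payload": {"commands": [{"linear": [0, -0.0005, 0], "spin": 0}, {"linear": [0.0004, -0.0005, 0], "spin": 0}, {"linear": [0.0008, -0.0005, 0], "spin": 0}, {"linear": [0.001, -0.0005, 0], "spin": 0}, {"linear": [0.001, -0.0005, 0], "spin": 0}]}}

```text
clock: 18.68
position: [0.6128, -0.0383, 0.0203]
tool_rot: [[0.095, 0.995, -0.002], [0.995, -0.095, -0.001], [-0.001, -0.002, -1.0]]
ft_force: [-0.2, -4.4, 7.8]
finger_gap: 0.0292
finger_force: 30.8
```

Emit:
{"api": "arm_command", "payload": {"commands": [{"linear": [0.0002, 0, 0], "spin": 0}, {"linear": [0.0004, 0, 0], "spin": 0}, {"linear": [0.0006, 0, 0], "spin": 0}, {"linear": [0.0006, 0, 0], "spin": 0}, {"linear": [0.0006, 0, 0], "spin": 0}]}}

```text
clock: 19.3
position: [0.6128, -0.0383, 0.0203]
tool_rot: [[0.095, 0.995, -0.003], [0.995, -0.095, -0.001], [-0.001, -0.003, -1.0]]
ft_force: [-1.2, -4.5, 8.7]
finger_gap: 0.0294
finger_force: 30.9
```

Emit:
{"api": "arm_command", "payload": {"commands": [{"linear": [0.0002, 0, 0], "spin": 0}, {"linear": [0.0004, 0, 0], "spin": 0}, {"linear": [0.0006, 0, 0], "spin": 0}, {"linear": [0.0006, 0, 0], "spin": 0}, {"linear": [0.0006, 0, 0], "spin": 0}]}}

```text
clock: 19.92
position: [0.6128, -0.0383, 0.0203]
tool_rot: [[0.095, 0.995, -0.004], [0.995, -0.095, -0.0], [-0.001, -0.004, -1.0]]
ft_force: [-2.8, -4.8, 9.7]
finger_gap: 0.0289
finger_force: 31.1
```

```bash
sed -i 's/^zp=.012; zb=.*/zp=.012; zb=.032/; s/^B,v=.*/B,v=fit((.6118,-.0397,-.1),bs,.004)/' g2.py; python3 g2.py
python3 - <<'E'
import cv2
a=cv2.imread('pics/w5.png')[200:390,230:450];cv2.imwrite('pics/w5c.png',cv2.resize(a,None,fx=3,fy=3,interpolation=cv2.INTER_CUBIC))
E
```

```text
[ 0.61886046  0.01164465 -0.12411739] -7.111402340329582 [ 0.61267051 -0.03797071] [ 0.61142239 -0.03912053 -0.09123991] -5.227661889005051 [-1.09617549 -1.29548896]
```

View pics/w5c.png

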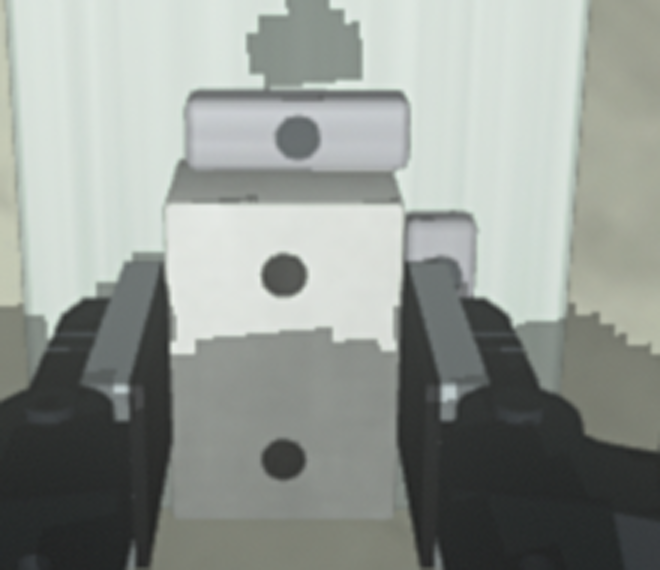

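The end stop is touched: the block's front face meets the bar at crop row 168. Sideways it is still about 1.3 mm short and stuck by friction, so I'll unload z and y a little and go on.

Emit:
{"api": "arm_command", "payload": {"commands": [{"linear": [0, -0.0003, 0.0002], "spin": 0}, {"linear": [0.0, -0.0006, 0.0004], "spin": 0}, {"linear": [0, -0.0008, 0.0006], "spin": 0}, {"linear": [0, -0.0008, 0.0006], "spin": 0}, {"linear": [0, -0.0008, 0.0006], "spin": 0}]}}

```text
clock: 20.55
position: [0.6128, -0.0383, 0.0204]
tool_rot: [[0.095, 0.995, -0.004], [0.996, -0.095, 0.0], [-0.0, -0.004, -1.0]]
ft_force: [-1.2, -3.2, 6.4]
finger_gap: 0.029
finger_force: 30.7
```

Emit:
{"api": "arm_command", "payload": {"commands": [{"linear": [0, -0.0002, 0.0002], "spin": 0}, {"linear": [0.0, -0.0004, 0.0004], "spin": 0}, {"linear": [0.0, -0.0004, 0.0004], "spin": 0}, {"linear": [0.0, -0.0004, 0.0004], "spin": 0}, {"linear": [0.0, -0.0004, 0.0004], "spin": 0}]}}

```text
clock: 21.18
position: [0.6129, -0.0383, 0.0204]
tool_rot: [[0.094, 0.996, -0.004], [0.996, -0.094, 0.0], [-0.0, -0.004, -1.0]]
ft_force: [-2.9, -3.5, 4.9]
finger_gap: 0.0293
finger_force: 30.5
```

Emit:
{"api": "arm_command", "payload": {"commands": [{"linear": [0, -0.0002, 0.0002], "spin": 0}, {"linear": [0.0, -0.0004, 0.0004], "spin": 0}, {"linear": [0.0, -0.0004, 0.0005], "spin": 0}, {"linear": [0.0002, -0.0004, 0.0005], "spin": 0}, {"linear": [0.0004, -0.0004, 0.0005], "spin": 0}]}}

```text
clock: 21.8
position: [0.6132, -0.0384, 0.0204]
tool_rot: [[0.094, 0.996, -0.004], [0.996, -0.094, 0.0], [-0.0, -0.004, -1.0]]
ft_force: [-4.5, -3.4, 2.2]
finger_gap: 0.0289
finger_force: 30.1
```

Emit:
{"api": "arm_command", "payload": {"commands": [{"linear": [0.0002, 0, 0], "spin": 0}, {"linear": [0.0004, 0, 0], "spin": 0}, {"linear": [0.0004, 0, 0], "spin": 0}, {"linear": [0.0004, 0, 0], "spin": 0}, {"linear": [0.0004, 0, 0], "spin": 0}]}}

```text
clock: 22.42
position: [0.6137, -0.0384, 0.0204]
tool_rot: [[0.094, 0.996, -0.004], [0.996, -0.094, 0.0], [-0.0, -0.004, -1.0]]
ft_force: [-3.1, -4.9, 1.8]
finger_gap: 0.0291
finger_force: 30.1
```

Emit:
{"api": "arm_command", "payload": {"commands": [{"linear": [0.0002, 0, 0], "spin": 0}, {"linear": [0.0004, 0, 0], "spin": 0}, {"linear": [0.0005, 0, 0], "spin": 0}, {"linear": [0.0005, 0, 0], "spin": 0}, {"linear": [0.0005, 0, 0], "spin": 0}]}}

```text
clock: 23.05
position: [0.6141, -0.0384, 0.0205]
tool_rot: [[0.094, 0.996, -0.004], [0.996, -0.094, 0.0], [-0.0, -0.004, -1.0]]
ft_force: [-3.8, -3.5, 2.1]
finger_gap: 0.0288
finger_force: 30.2
```

Emit:
{"api": "arm_command", "payload": {"commands": [{"linear": [0.0002, 0, 0], "spin": 0}, {"linear": [0.0004, 0, 0], "spin": 0}, {"linear": [0.0005, 0, 0], "spin": 0}, {"linear": [0.0005, 0, 0], "spin": 0}, {"linear": [0.0005, 0, 0], "spin": 0}]}}

```text
clock: 23.68
position: [0.6145, -0.0385, 0.0205]
tool_rot: [[0.094, 0.996, -0.005], [0.996, -0.094, 0.0], [-0.0, -0.005, -1.0]]
ft_force: [-3.5, -3.8, 1.1]
finger_gap: 0.029
finger_force: 30.2
```

Emit:
{"api": "arm_command", "payload": {"commands": [{"linear": [0.0002, 0, 0], "spin": 0}, {"linear": [0.0004, 0, 0], "spin": 0}, {"linear": [0.0005, 0, 0], "spin": 0}, {"linear": [0.0005, 0, 0], "spin": 0}, {"linear": [0.0005, 0, 0], "spin": 0}]}}

```text
clock: 24.3
position: [0.6145, -0.0385, 0.0205]
tool_rot: [[0.094, 0.996, -0.006], [0.996, -0.094, 0.0], [-0.0, -0.006, -1.0]]
ft_force: [-4.9, -3.7, 3.3]
finger_gap: 0.029
finger_force: 30.3
```

Emit:
{"api": "arm_command", "payload": {"commands": [{"linear": [0.0002, 0, 0], "spin": 0}, {"linear": [0.0004, 0, 0], "spin": 0}, {"linear": [0.0005, 0, 0], "spin": 0}, {"linear": [0.0005, 0, 0], "spin": 0}, {"linear": [0.0005, 0, 0], "spin": 0}]}}

```text
clock: 24.92
position: [0.6145, -0.0385, 0.0205]
tool_rot: [[0.094, 0.996, -0.007], [0.996, -0.094, 0.001], [-0.0, -0.007, -1.0]]
ft_force: [-5.9, -4.5, 4.2]
finger_gap: 0.0287
finger_force: 30.4
```

Emit:
{"api": "arm_command", "payload": {"commands": [{"linear": [-0.0005, 0, 0.0001], "spin": 0}, {"linear": [-0.001, 0, 0.0002], "spin": 0}, {"linear": [-0.0015, 0, 0.0002], "spin": 0}, {"linear": [-0.0015, 0, 0.0002], "spin": 0}, {"linear": [-0.0015, 0, 0.0002], "spin": 0}]}}

```text
clock: 25.55
position: [0.6145, -0.0384, 0.0205]
tool_rot: [[0.094, 0.996, -0.004], [0.996, -0.094, -0.0], [-0.001, -0.004, -1.0]]
ft_force: [-2.9, -4.7, -2.4]
finger_gap: 0.0294
finger_force: 29.8
```

Emit:
{"api": "arm_command", "payload": {"commands": [{"linear": [0, 0, 0], "spin": 0}, {"linear": [0, 0, 0], "spin": 0}, {"linear": [0, 0, 0], "spin": 0}, {"linear": [0, 0, 0], "spin": 0}, {"linear": [0, 0, 0], "spin": 0}], "claw": 75, "grip_force": 20}}

```text
clock: 26.18
position: [0.6165, -0.0382, 0.022]
tool_rot: [[0.094, 0.996, 0.0], [0.996, -0.094, 0.0], [0.0, 0.0, -1.0]]
ft_force: [-0.0, 0.4, 0.1]
finger_gap: 0.0642
finger_force: 0.0
```

```bash
python3 b.py w6.png; sed -i 's/^B,v=.*/B,v=fit((.6130,-.0392,-.1),bs,.004)/' g2.py; python3 g2.py
python3 - <<'E'
import cv2
a=cv2.imread('pics/w6.png')[150:390,200:480];cv2.imwrite('pics/w6c.png',cv2.resize(a,None,fx=2.5,fy=2.5,interpolation=cv2.INTER_CUBIC))
E
```

```text
26.175 [ 0.61649502 -0.03815808  0.02199461] [[0.094, 0.996, 0.0], [0.996, -0.094, 0.0], [0.0, 0.0, -1.0]] [-0.03650142  0.42979249  0.08596336] [-30.60586253  39.49109013  39.33415259 105.03312333 -33.15978038
  47.51557197  20.13122091]
[0.622 0.029 0.165] [[0.996, -0.091, -0.025], [-0.094, -0.959, -0.266], [-0.0, 0.267, -0.964]]
block 0.72 [320. 310.] 8768 [ 0.6133 -0.0401  0.02  ] ((319.0, 313.5), (115.0, 78.0), 90.0)
fixture 0.62 [315. 140.] 66113 [0.6182 0.0286 0.02  ] ((305.9999694824219, 183.99996948242188), (249.99996948242188, 367.99993896484375), 0.0)
end_stop 0.65 [318. 243.] 1984 [ 0.6153 -0.0108  0.02  ] ((319.5, 243.0), (28.0, 73.0), 90.0)
side_stop 0.87 [369. 308.] 1498 [ 0.6338 -0.0415  0.02  ] ((367.5660095214844, 307.5484313964844), (20.251815795898438, 75.69456481933594), 2.602562189102173)
[ 0.61740571  0.01173874 -0.08164657] -4.678003733885937 [ 0.61332792 -0.0380947 ] [ 0.6135912  -0.03943726 -0.09428939] -5.402384355733818 [ 0.37190115 -1.31661381]
```

View pics/w6c.png

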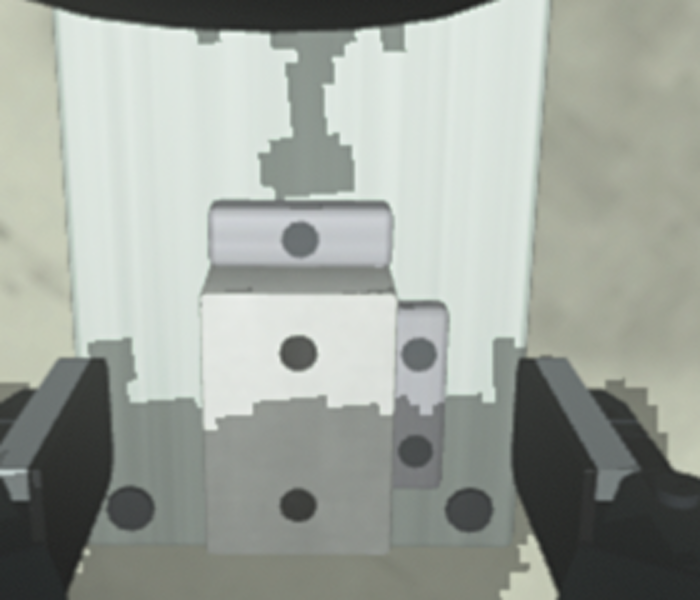

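The block is home: its front face is on the end stop at crop row 265 and its side is on the side stop at crop column 395, with the fingers clear. Next I'll retreat upward and measure the lever.

Emit:
{"api": "arm_command", "payload": {"commands": [{"linear": [0, 0, 0.015], "spin": 0}, {"linear": [0, 0, 0.045], "spin": 0}, {"linear": [0, 0, 0.09], "spin": 0}, {"linear": [0, 0, 0.14], "spin": 0}, {"linear": [0, 0, 0.19], "spin": 0}]}}

```text
clock: 27.05
position: [0.6162, -0.0387, 0.2144]
tool_rot: [[0.095, 0.996, 0.001], [0.996, -0.095, 0.0], [0.0, 0.001, -1.0]]
ft_force: [0.9, 0.4, 0.6]
finger_gap: 0.0641
finger_force: 0.0
```

```bash
cat > l.py <<'E'
from h import *
a=-np.radians(5.4); ex=np.array([np.cos(a),np.sin(a),0]); ey=np.array([-np.sin(a),np.cos(a),0]); ez=np.array([0,0,1.])
piv=np.array([.6145,-.0382,0])+.123*ey+.046*ez
print(status.get_state()['position'],'piv',piv)
for n in('scene','top'):
    c=cam(n); r=vision.cut_out(n,'handle_grip')
    for q in r[:2]:
        print(n,q['p'],q['uv'],q['region'].sum()); 
    old=cv2.imread(f'pics/{n}1.png'); hs=old.max(2)
    m=r[0]['region']
    from scipy.optimize import minimize_scalar
    def sil(th,side=9):
        th=np.radians(th); u=np.cos(th)*ey+np.sin(th)*ez; w=-np.sin(th)*ey+np.cos(th)*ez
        P=[piv+d*u+.009*(np.cos(k)*ex+np.sin(k)*w) for d in(.056,.122) for k in np.linspace(0,6.28,16)]
        h=cv2.convexHull(proj(c,P).astype(np.float32)).astype(int); z=np.zeros((480,640),np.uint8); cv2.fillConvexPoly(z,h,1); return z>0
    best=[]
    for th in range(46,90,2):
        z=sil(th); dark=(hs<70)
        best.append((th,round((z&m).sum()/(z|m).sum(),2),round(hs[z].mean())))
    print(best)
E
python3 l.py
```

```text
[ 0.61617463 -0.03870616  0.21444559] piv [0.62607532 0.08425412 0.046     ]
scene 0.68 [268.1, 240.6] 548
[(46, np.float64(0.0), 123), (48, np.float64(0.0), 122), (50, np.float64(0.0), 118), (52, np.float64(0.01), 117), (54, np.float64(0.04), 115), (56, np.float64(0.09), 111), (58, np.float64(0.18), 98), (60, np.float64(0.27), 86), (62, np.float64(0.4), 73), (64, np.float64(0.57), 59), (66, np.float64(0.65), 52), (68, np.float64(0.54), 61), (70, np.float64(0.39), 79), (72, np.float64(0.27), 95), (74, np.float64(0.18), 110), (76, np.float64(0.1), 126), (78, np.float64(0.05), 136), (80, np.float64(0.02), 141), (82, np.float64(0.01), 145), (84, np.float64(0.0), 147), (86, np.float64(0.0), 148), (88, np.float64(0.0), 150)]
top 0.94 [290.8, 214.9] 353
[(46, np.float64(0.09), 93), (48, np.float64(0.11), 89), (50, np.float64(0.14), 85), (52, np.float64(0.17), 79), (54, np.float64(0.2), 73), (56, np.float64(0.24), 67), (58, np.float64(0.29), 59), (60, np.float64(0.35), 50), (62, np.float64(0.42), 43), (64, np.float64(0.5), 34), (66, np.float64(0.6), 30), (68, np.float64(0.71), 26), (70, np.float64(0.7), 30), (72, np.float64(0.6), 37), (74, np.float64(0.49), 46), (76, np.float64(0.39), 55), (78, np.float64(0.31), 65), (80, np.float64(0.25), 74), (82, np.float64(0.18), 83), (84, np.float64(0.15), 89), (86, np.float64(0.11), 95), (88, np.float64(0.07), 98)]
```

Emit:
{"api": "arm_command", "payload": {"commands": [{"linear": [0.002, 0.025, 0], "spin": 0}, {"linear": [0.005, 0.06, 0], "spin": 0}, {"linear": [0.008, 0.095, 0], "spin": 0}, {"linear": [0.0108, 0.125, 0], "spin": 0}, {"linear": [0.0108, 0.133, 0], "spin": 0}], "claw": 0}}

```text
clock: 27.88
position: [0.6258, 0.098, 0.2099]
tool_rot: [[0.089, 0.996, -0.003], [0.996, -0.089, 0.0], [-0.0, -0.003, -1.0]]
ft_force: [-1.1, 0.0, -0.2]
finger_gap: 0.0001
finger_force: 0.0
```

Emit:
{"api": "arm_command", "payload": {"commands": [{"linear": [0, 0, 0], "spin": 0}, {"linear": [0, 0, -0.02], "spin": 0}, {"linear": [0, 0, -0.04], "spin": 0}, {"linear": [0, 0, -0.06], "spin": 0}, {"linear": [0, 0, -0.071], "spin": 0}]}}

```text
clock: 28.5
position: [0.6257, 0.0941, 0.1383]
tool_rot: [[0.095, 0.996, -0.003], [0.996, -0.095, -0.001], [-0.001, -0.003, -1.0]]
ft_force: [-0.7, -0.5, -0.2]
finger_gap: -0.0002
finger_force: 0.0
```

```bash
cat > k.py <<'E'
from h import *
import sys
exec(open('l.py').read().split("print(status")[0].split('import *')[1])
s=status.get_state(); p=s['position']; r=p-piv
print(s['clock'],p.round(4),'rel corner y,z mm',((r@ey)*1e3+11).round(1),(r[2]*1e3).round(1),'x off',((r@ex)*1e3).round(1),s['ft_force'].round(1),s['finger_gap'])
for th in map(float,sys.argv[1:]):
    t=np.radians(th); y=100*np.cos(t)-9*np.sin(t)-11; z=100*np.sin(t)+9*np.cos(t)
    print(th,((piv+ey*y/1e3+ez*z/1e3-p)*1e3).round(1))
E
python3 k.py 70 67 60 55 50 45 40 35 30
```

```text
28.5 [0.6257 0.0941 0.1383] rel corner y,z mm 20.8 92.3 x off -1.3 [-0.7 -0.5 -0.2] -0.0001503827660027453
70.0 [1.8 4.8 4.8]
67.0 [2.3 9.8 3.3]
60.0 [ 3.3 21.2 -1.2]
55.0 [ 4.1 29.  -5.2]
50.0 [ 4.8 36.3 -9.9]
45.0 [  5.4  43.3 -15.2]
40.0 [  6.   49.7 -21.1]
35.0 [  6.6  55.6 -27.6]
30.0 [  7.1  60.9 -34.5]
```

Emit:
{"api": "arm_command", "payload": {"commands": [{"linear": [0.0018, 0.005, 0.002], "spin": 0}, {"linear": [0.0023, 0.01, 0.003], "spin": 0}, {"linear": [0.0027, 0.014, 0.002], "spin": 0}, {"linear": [0.003, 0.018, 0], "spin": 0}, {"linear": [0.0033, 0.021, -0.001], "spin": 0}]}}

```text
clock: 29.12
position: [0.6306, 0.116, 0.1401]
tool_rot: [[0.093, 0.996, 0.001], [0.996, -0.093, 0.0], [0.0, 0.0, -1.0]]
ft_force: [0.2, -0.3, -0.1]
finger_gap: 0.0003
finger_force: 0.2
```

Emit:
{"api": "arm_command", "payload": {"commands": [{"linear": [0.0005, 0.004, -0.002], "spin": 0}, {"linear": [0.0008, 0.008, -0.004], "spin": 0}, {"linear": [0.0011, 0.0115, -0.0064], "spin": 0}, {"linear": [0.0015, 0.015, -0.0087], "spin": 0}, {"linear": [0.0015, 0.015, -0.0087], "spin": 0}]}}

```text
clock: 29.75
position: [0.6314, 0.1315, 0.1305]
tool_rot: [[0.093, 0.996, -0.001], [0.996, -0.093, 0.0], [0.0, -0.001, -1.0]]
ft_force: [0.0, 0.7, -0.0]
finger_gap: -0.0002
finger_force: 0.0
```

```bash
python3 k.py 50 45 40 35 30 25
```

```text
29.75 [0.6314 0.1315 0.1305] rel corner y,z mm 58.5 84.5 x off 0.9 [ 0.   0.7 -0. ] -0.0002310024154615482
50.0 [-1.  -1.1 -2.2]
45.0 [-0.4  5.9 -7.5]
40.0 [  0.3  12.3 -13.4]
35.0 [  0.8  18.2 -19.8]
30.0 [  1.3  23.6 -26.8]
25.0 [  1.8  28.3 -34.1]
```

Emit:
{"api": "arm_command", "payload": {"commands": [{"linear": [-0.0005, 0.003, -0.005], "spin": 0}, {"linear": [-0.0004, 0.006, -0.0075], "spin": 0}, {"linear": [0, 0.009, -0.0105], "spin": 0}, {"linear": [0.0002, 0.0123, -0.0134], "spin": 0}, {"linear": [0.0002, 0.0123, -0.0134], "spin": 0}]}}

```text
clock: 30.38
position: [0.6314, 0.1437, 0.117]
tool_rot: [[0.093, 0.996, -0.002], [0.996, -0.093, 0.0], [0.0, -0.002, -1.0]]
ft_force: [0.6, 0.8, -0.2]
finger_gap: -0.0002
finger_force: 0.0
```

```bash
sed -i 's/range(46,90,2)/range(0,90,3)/' l.py; python3 l.py | sed 's/np.float64//g'; python3 k.py 40 35 30 25 20
```

```text
[0.63140726 0.14374458 0.11703904] piv [0.62607532 0.08425412 0.046     ]
scene 0.89 [249.5, 255.7] 541
[(0, (0.0), 153), (3, (0.0), 165), (6, (0.0), 184), (9, (0.0), 194), (12, (0.0), 195), (15, (0.0), 187), (18, (0.0), 180), (21, (0.0), 169), (24, (0.01), 162), (27, (0.03), 156), (30, (0.09), 152), (33, (0.21), 150), (36, (0.38), 147), (39, (0.59), 142), (42, (0.63), 133), (45, (0.38), 126), (48, (0.22), 122), (51, (0.08), 115), (54, (0.04), 115), (57, (0.01), 104), (60, (0.0), 86), (63, (0.0), 67), (66, (0.0), 52), (69, (0.0), 70), (72, (0.0), 95), (75, (0.0), 115), (78, (0.0), 136), (81, (0.0), 142), (84, (0.0), 147), (87, (0.0), 149)]
top 0.71 [291.5, 221.7] 202
[(0, (0.01), 111), (3, (0.01), 112), (6, (0.01), 112), (9, (0.02), 113), (12, (0.02), 113), (15, (0.03), 113), (18, (0.03), 113), (21, (0.04), 113), (24, (0.05), 112), (27, (0.06), 112), (30, (0.08), 111), (33, (0.1), 108), (36, (0.12), 106), (39, (0.14), 103), (42, (0.16), 99), (45, (0.18), 94), (48, (0.21), 89), (51, (0.22), 82), (54, (0.23), 73), (57, (0.25), 64), (60, (0.24), 50), (63, (0.24), 38), (66, (0.23), 30), (69, (0.21), 28), (72, (0.17), 37), (75, (0.12), 50), (78, (0.07), 65), (81, (0.07), 79), (84, (0.06), 89), (87, (0.05), 97)]
30.575 [0.6318 0.143  0.1176] rel corner y,z mm 70.0 71.6 x off 0.1 [ 0.3  0.5 -0.2] -7.646369860770728e-05
40.0 [-0.1  0.8 -0.4]
35.0 [ 0.5  6.7 -6.8]
30.0 [  1.   12.  -13.8]
25.0 [  1.4  16.7 -21.2]
20.0 [  1.8  20.8 -28.9]
```

The lever is following; the scene camera puts it at about 41°.

Emit:
{"api": "arm_command", "payload": {"commands": [{"linear": [0.0003, 0.0035, -0.0032], "spin": 0}, {"linear": [0.0005, 0.0065, -0.0065], "spin": 0}, {"linear": [0.0008, 0.0093, -0.01], "spin": 0}, {"linear": [0.001, 0.012, -0.0138], "spin": 0}, {"linear": [0.001, 0.012, -0.0138], "spin": 0}]}}

```text
clock: 31.2
position: [0.6325, 0.156, 0.1033]
tool_rot: [[0.093, 0.996, -0.001], [0.996, -0.093, 0.001], [0.001, -0.001, -1.0]]
ft_force: [0.0, -0.7, 0.0]
finger_gap: -0.0003
finger_force: 0.0
```

Emit:
{"api": "arm_command", "payload": {"commands": [{"linear": [0.0001, 0.001, -0.0015], "spin": 0}, {"linear": [0.0002, 0.002, -0.003], "spin": 0}, {"linear": [0.0003, 0.003, -0.0045], "spin": 0}, {"linear": [0.0004, 0.004, -0.006], "spin": 0}, {"linear": [0.0004, 0.0047, -0.0074], "spin": 0}]}}

```text
clock: 31.82
position: [0.6335, 0.1598, 0.0965]
tool_rot: [[0.094, 0.996, 0.0], [0.996, -0.094, 0.0], [0.0, 0.0, -1.0]]
ft_force: [0.3, 0.9, 0.7]
finger_gap: 0.0002
finger_force: 0.2
```

```bash
python3 k.py 25 20 15 10 5 0 -5
```

```text
31.825 [0.6335 0.1598 0.0965] rel corner y,z mm 86.9 50.5 x off 0.3 [0.3 0.9 0.7] 0.00023591703695301984
25.0 [-0.3 -0.1 -0. ]
20.0 [ 0.1  4.  -7.8]
15.0 [  0.4   7.3 -15.9]
10.0 [  0.7  10.  -24.2]
5.0 [  0.8  11.9 -32.8]
0.0 [  1.   13.1 -41.5]
-5.0 [  1.   13.5 -50.2]
```

Now 25°, with the force still near zero. I'll go slower from here.

Emit:
{"api": "arm_command", "payload": {"commands": [{"linear": [0, 0.001, -0.0015], "spin": 0}, {"linear": [0.0, 0.0018, -0.003], "spin": 0}, {"linear": [0.0, 0.0025, -0.0045], "spin": 0}, {"linear": [0.0001, 0.0032, -0.006], "spin": 0}, {"linear": [0.0001, 0.004, -0.0077], "spin": 0}]}}

```text
clock: 32.45
position: [0.6336, 0.1637, 0.0888]
tool_rot: [[0.094, 0.996, -0.0], [0.996, -0.094, 0.0], [0.0, -0.0, -1.0]]
ft_force: [-0.3, 0.7, 0.8]
finger_gap: 0.0002
finger_force: 0.1
```

Emit:
{"api": "arm_command", "payload": {"commands": [{"linear": [0, 0.0005, -0.001], "spin": 0}, {"linear": [0.0, 0.001, -0.002], "spin": 0}, {"linear": [0.0, 0.0014, -0.003], "spin": 0}, {"linear": [0.0001, 0.0018, -0.004], "spin": 0}, {"linear": [0.0001, 0.0022, -0.005], "spin": 0}]}}

```text
clock: 33.08
position: [0.6337, 0.1658, 0.0838]
tool_rot: [[0.094, 0.996, -0.0], [0.996, -0.094, -0.0], [-0.0, -0.0, -1.0]]
ft_force: [-1.0, -0.2, -0.4]
finger_gap: -0.0002
finger_force: 0.0
```

Emit:
{"api": "arm_command", "payload": {"commands": [{"linear": [0, 0.0003, -0.001], "spin": 0}, {"linear": [0.0, 0.0006, -0.002], "spin": 0}, {"linear": [0.0, 0.001, -0.003], "spin": 0}, {"linear": [0.0001, 0.0013, -0.004], "spin": 0}, {"linear": [0.0001, 0.0013, -0.004], "spin": 0}]}}

```text
clock: 33.7
position: [0.6337, 0.1672, 0.0797]
tool_rot: [[0.094, 0.996, -0.0], [0.996, -0.094, -0.0], [-0.0, -0.0, -1.0]]
ft_force: [0.2, -0.4, -0.5]
finger_gap: 0.0002
finger_force: 0.0
```

Emit:
{"api": "arm_command", "payload": {"commands": [{"linear": [0, 0.0003, -0.001], "spin": 0}, {"linear": [0.0, 0.0006, -0.002], "spin": 0}, {"linear": [0.0, 0.0008, -0.003], "spin": 0}, {"linear": [0.0001, 0.001, -0.004], "spin": 0}, {"linear": [0.0001, 0.001, -0.004], "spin": 0}]}}

```text
clock: 34.33
position: [0.6338, 0.1681, 0.0757]
tool_rot: [[0.094, 0.996, -0.0], [0.996, -0.094, -0.0], [-0.0, -0.0, -1.0]]
ft_force: [-0.6, -0.5, 0.4]
finger_gap: -0.0
finger_force: 0.0
```

Emit:
{"api": "arm_command", "payload": {"commands": [{"linear": [0, 0.0002, -0.001], "spin": 0}, {"linear": [0.0, 0.0004, -0.002], "spin": 0}, {"linear": [0.0, 0.0006, -0.003], "spin": 0}, {"linear": [0.0001, 0.0008, -0.004], "spin": 0}, {"linear": [0.0001, 0.0008, -0.004], "spin": 0}]}}

```text
clock: 34.95
position: [0.6339, 0.169, 0.0717]
tool_rot: [[0.094, 0.996, -0.0], [0.996, -0.094, -0.0], [-0.0, -0.0, -1.0]]
ft_force: [0.2, 0.1, 0.2]
finger_gap: 0.0002
finger_force: 0.0
```

```bash
sed -i 's/range(0,90,3)/range(-15,40,3)/' l.py; python3 l.py | sed 's/np.float64//g'|head -3; python3 k.py 10 8 6
```

```text
[0.63385663 0.16895264 0.07172562] piv [0.62607532 0.08425412 0.046     ]
scene 0.89 [246.6, 280.0] 567
scene 0.58 [305.2, 276.3] 4012
35.15 [0.634  0.1689 0.0719] rel corner y,z mm 96.0 25.9 x off -0.0 [-0.3 -0.4 -0.3] -1.1163141105016199e-05
10.0 [0.1 0.9 0.3]
8.0 [ 0.2  1.8 -3.1]
6.0 [ 0.3  2.5 -6.5]
```

Emit:
{"api": "arm_command", "payload": {"commands": [{"linear": [0, 0.0003, -0.0008], "spin": 0}, {"linear": [0.0, 0.0006, -0.0016], "spin": 0}, {"linear": [0.0, 0.0009, -0.0024], "spin": 0}, {"linear": [0.0001, 0.0012, -0.003], "spin": 0}, {"linear": [0.0001, 0.0012, -0.003], "spin": 0}]}}

```text
clock: 35.78
position: [0.634, 0.1702, 0.0688]
tool_rot: [[0.094, 0.996, -0.0], [0.996, -0.094, 0.0], [0.0, -0.0, -1.0]]
ft_force: [0.0, 0.8, -0.1]
finger_gap: -0.0007
finger_force: 0.0
```

```bash
python3 l.py | sed 's/np.float64//g'|grep '^\[('|head -1; python3 k.py 8
```

```text
[(-15, (0.01), 192), (-12, (0.01), 188), (-9, (0.05), 178), (-6, (0.08), 165), (-3, (0.18), 155), (0, (0.28), 153), (3, (0.41), 165), (6, (0.57), 184), (9, (0.52), 194), (12, (0.34), 195), (15, (0.19), 187), (18, (0.09), 180), (21, (0.04), 169), (24, (0.02), 162), (27, (0.0), 156), (30, (0.0), 152), (33, (0.0), 150), (36, (0.0), 147), (39, (0.0), 142)]
35.975 [0.6341 0.1701 0.0689] rel corner y,z mm 97.2 22.9 x off -0.1 [-0.1 -0.1  1.1] 0.00037538254643694236
8.0 [ 0.1  0.5 -0.1]
```

Emit:
{"api": "arm_command", "payload": {"commands": [{"linear": [0, 0.0001, -0.0008], "spin": 0}, {"linear": [0.0, 0.0002, -0.0016], "spin": 0}, {"linear": [0.0, 0.0004, -0.0024], "spin": 0}, {"linear": [0.0, 0.0005, -0.003], "spin": 0}, {"linear": [0.0, 0.0005, -0.003], "spin": 0}]}}

```text
clock: 36.6
position: [0.634, 0.1706, 0.0657]
tool_rot: [[0.094, 0.996, -0.0], [0.996, -0.094, -0.0], [-0.0, -0.0, -1.0]]
ft_force: [-0.8, -0.0, 0.3]
finger_gap: -0.0001
finger_force: 0.0
```

Emit:
{"api": "arm_command", "payload": {"commands": [{"linear": [0, 0.0001, -0.0008], "spin": 0}, {"linear": [0.0, 0.0002, -0.0016], "spin": 0}, {"linear": [0.0, 0.0003, -0.0024], "spin": 0}, {"linear": [0.0, 0.0004, -0.003], "spin": 0}, {"linear": [0.0, 0.0004, -0.003], "spin": 0}]}}

```text
clock: 37.22
position: [0.634, 0.171, 0.0628]
tool_rot: [[0.094, 0.996, -0.0], [0.996, -0.094, -0.0], [-0.0, -0.0, -1.0]]
ft_force: [0.4, -0.9, 0.1]
finger_gap: 0.0001
finger_force: 0.1
```

Emit:
{"api": "arm_command", "payload": {"commands": [{"linear": [0, 0.0001, -0.0008], "spin": 0}, {"linear": [0.0, 0.0002, -0.0016], "spin": 0}, {"linear": [0.0, 0.0002, -0.0024], "spin": 0}, {"linear": [0.0, 0.0002, -0.003], "spin": 0}, {"linear": [0.0, 0.0002, -0.003], "spin": 0}]}}

```text
clock: 37.85
position: [0.6343, 0.1714, 0.0601]
tool_rot: [[0.094, 0.996, 0.0], [0.996, -0.094, 0.0], [0.0, 0.0, -1.0]]
ft_force: [-0.2, 0.8, 1.9]
finger_gap: -0.0001
finger_force: 1.3
```

Emit:
{"api": "arm_command", "payload": {"commands": [{"linear": [0, 0, -0.0008], "spin": 0}, {"linear": [0.0, 0, -0.0016], "spin": 0}, {"linear": [0.0, 0, -0.0024], "spin": 0}, {"linear": [0.0, 0, -0.003], "spin": 0}, {"linear": [0.0, 0, -0.003], "spin": 0}]}}

```text
clock: 38.48
position: [0.6344, 0.1717, 0.0572]
tool_rot: [[0.094, 0.996, 0.001], [0.996, -0.094, 0.001], [0.001, 0.001, -1.0]]
ft_force: [-0.2, 1.2, 5.6]
finger_gap: 0.0002
finger_force: 2.4
```

```bash
python3 fm.py; python3 l.py | sed 's/np.float64//g'|grep '^\[('|head -1; python3 k.py 0
```

```text
38.875 [0.63439 0.17175 0.05717] [-0.34  1.43  5.21] [0.52 0.39 0.41] [0.347 0.078 0.027]
[(-15, (0.05), 192), (-12, (0.09), 188), (-9, (0.2), 178), (-6, (0.3), 165), (-3, (0.44), 155), (0, (0.54), 153), (3, (0.48), 165), (6, (0.3), 184), (9, (0.19), 194), (12, (0.07), 195), (15, (0.03), 187), (18, (0.02), 180), (21, (0.0), 169), (24, (0.0), 162), (27, (0.0), 156), (30, (0.0), 152), (33, (0.0), 150), (36, (0.0), 147), (39, (0.0), 142)]
39.075 [0.6344 0.1717 0.0572] rel corner y,z mm 98.9 11.2 x off 0.1 [0.2 1.5 5.2] -0.0001317765919902453
0.0 [ 0.   1.1 -2.2]
```

Emit:
{"api": "arm_command", "payload": {"commands": [{"linear": [0, 0, -0.0004], "spin": 0}, {"linear": [0.0, 0, -0.0008], "spin": 0}, {"linear": [0.0, 0, -0.0012], "spin": 0}, {"linear": [0.0, 0, -0.0016], "spin": 0}, {"linear": [0.0, 0, -0.0016], "spin": 0}]}}

```text
clock: 39.7
position: [0.6345, 0.1719, 0.0558]
tool_rot: [[0.094, 0.996, 0.001], [0.996, -0.094, 0.001], [0.001, 0.001, -1.0]]
ft_force: [-1.1, 1.4, 5.6]
finger_gap: -0.0001
finger_force: 3.0
```

Emit:
{"api": "arm_command", "payload": {"commands": [{"linear": [0, 0, -0.0004], "spin": 0}, {"linear": [0.0, 0, -0.0008], "spin": 0}, {"linear": [0.0, 0, -0.0012], "spin": 0}, {"linear": [0.0, 0, -0.0016], "spin": 0}, {"linear": [0.0, 0, -0.0016], "spin": 0}]}}

```text
clock: 40.33
position: [0.6347, 0.1721, 0.0545]
tool_rot: [[0.093, 0.996, 0.001], [0.996, -0.093, 0.001], [0.001, 0.001, -1.0]]
ft_force: [-1.0, 2.4, 6.6]
finger_gap: -0.0
finger_force: 3.4
```

Emit:
{"api": "arm_command", "payload": {"commands": [{"linear": [0, 0, -0.0004], "spin": 0}, {"linear": [0.0, 0, -0.0008], "spin": 0}, {"linear": [0.0, 0, -0.0012], "spin": 0}, {"linear": [0.0, 0, -0.0016], "spin": 0}, {"linear": [0.0, 0, -0.0016], "spin": 0}]}}

```text
clock: 40.95
position: [0.6348, 0.1722, 0.0531]
tool_rot: [[0.093, 0.996, 0.001], [0.996, -0.093, 0.002], [0.002, 0.001, -1.0]]
ft_force: [-0.8, 1.7, 7.8]
finger_gap: 0.0
finger_force: 3.8
```

Emit:
{"api": "arm_command", "payload": {"commands": [{"linear": [0, 0, -0.0004], "spin": 0}, {"linear": [0.0, 0, -0.0008], "spin": 0}, {"linear": [0.0, 0, -0.0012], "spin": 0}, {"linear": [0.0, 0, -0.0016], "spin": 0}, {"linear": [0.0, 0, -0.0016], "spin": 0}]}}

```text
clock: 41.58
position: [0.6348, 0.1723, 0.0515]
tool_rot: [[0.093, 0.996, 0.001], [0.996, -0.093, 0.002], [0.002, 0.001, -1.0]]
ft_force: [-0.6, 1.9, 8.3]
finger_gap: -0.0002
finger_force: 3.9
```

Emit:
{"api": "arm_command", "payload": {"commands": [{"linear": [0, 0, -0.0004], "spin": 0}, {"linear": [0.0, 0, -0.0008], "spin": 0}, {"linear": [0.0, 0, -0.0012], "spin": 0}, {"linear": [0.0, 0, -0.0016], "spin": 0}, {"linear": [0.0, 0, -0.0016], "spin": 0}]}}

```text
clock: 42.2
position: [0.6347, 0.1724, 0.0498]
tool_rot: [[0.093, 0.996, 0.001], [0.996, -0.093, 0.002], [0.002, 0.001, -1.0]]
ft_force: [-0.9, 2.1, 7.9]
finger_gap: 0.0
finger_force: 3.6
```

Emit:
{"api": "arm_command", "payload": {"commands": [{"linear": [0, 0, -0.0004], "spin": 0}, {"linear": [0.0, 0, -0.0008], "spin": 0}, {"linear": [0.0, 0, -0.0012], "spin": 0}, {"linear": [0.0, 0, -0.0016], "spin": 0}, {"linear": [0.0, 0, -0.0016], "spin": 0}]}}

```text
clock: 42.82
position: [0.6346, 0.1725, 0.0479]
tool_rot: [[0.093, 0.996, 0.001], [0.996, -0.093, 0.002], [0.002, 0.001, -1.0]]
ft_force: [-1.1, 2.3, 5.3]
finger_gap: 0.0001
finger_force: 3.1
```

Emit:
{"api": "arm_command", "payload": {"commands": [{"linear": [0, 0, -0.0004], "spin": 0}, {"linear": [0.0, 0, -0.0008], "spin": 0}, {"linear": [0.0, 0, -0.0012], "spin": 0}, {"linear": [0.0, 0, -0.0015], "spin": 0}, {"linear": [0.0, 0, -0.0015], "spin": 0}]}}

```text
clock: 43.45
position: [0.6342, 0.1723, 0.0457]
tool_rot: [[0.093, 0.996, 0.0], [0.996, -0.093, 0.001], [0.001, 0.0, -1.0]]
ft_force: [-0.1, 3.8, 3.6]
finger_gap: -0.0
finger_force: 1.9
```

Emit:
{"api": "arm_command", "payload": {"commands": [{"linear": [0, 0, -0.0004], "spin": 0}, {"linear": [0.0, 0, -0.0008], "spin": 0}, {"linear": [0.0, 0, -0.0012], "spin": 0}, {"linear": [0.0, 0, -0.0012], "spin": 0}, {"linear": [0.0, 0, -0.0012], "spin": 0}]}}

```text
clock: 44.08
position: [0.6334, 0.1699, 0.0439]
tool_rot: [[0.095, 0.995, -0.001], [0.995, -0.095, -0.002], [-0.002, -0.001, -1.0]]
ft_force: [-0.2, -0.2, -0.0]
finger_gap: 0.0001
finger_force: 0.0
```

The force dropped to zero: the lever snapped over its dead point. I'll follow it gently to its stop.

Emit:
{"api": "arm_command", "payload": {"commands": [{"linear": [0, 0, -0.0004], "spin": 0}, {"linear": [0.0, 0, -0.0008], "spin": 0}, {"linear": [0.0, 0, -0.0012], "spin": 0}, {"linear": [0.0, 0, -0.0012], "spin": 0}, {"linear": [0.0, 0, -0.0012], "spin": 0}]}}

```text
clock: 44.7
position: [0.6341, 0.1713, 0.0434]
tool_rot: [[0.094, 0.996, 0.0], [0.996, -0.094, 0.0], [0.0, 0.0, -1.0]]
ft_force: [-0.4, -0.3, -0.4]
finger_gap: 0.0003
finger_force: 0.0
```

```bash
python3 fm.py
```

```text
45.1 [0.63406 0.17123 0.04337] [-0.03 -0.24  0.2 ] [0.59 0.52 0.47] [ 0.009  0.015 -0.003]
```

Emit:
{"api": "arm_command", "payload": {"commands": [{"linear": [0, 0, -0.0004], "spin": 0}, {"linear": [0.0, 0, -0.0008], "spin": 0}, {"linear": [0.0, 0, -0.001], "spin": 0}, {"linear": [0.0, 0, -0.001], "spin": 0}, {"linear": [0.0, 0, -0.001], "spin": 0}]}}

```text
clock: 45.72
position: [0.6342, 0.1712, 0.0425]
tool_rot: [[0.094, 0.996, 0.0], [0.996, -0.094, 0.0], [0.0, 0.0, -1.0]]
ft_force: [-0.1, 0.1, 2.1]
finger_gap: 0.0002
finger_force: 0.5
```

Emit:
{"api": "arm_command", "payload": {"commands": [{"linear": [0, 0, -0.0003], "spin": 0}, {"linear": [0.0, 0, -0.0006], "spin": 0}, {"linear": [0.0, 0, -0.0006], "spin": 0}, {"linear": [0.0, 0, -0.0006], "spin": 0}, {"linear": [0.0, 0, -0.0006], "spin": 0}]}}

```text
clock: 46.35
position: [0.6342, 0.1712, 0.042]
tool_rot: [[0.094, 0.996, 0.0], [0.996, -0.094, 0.0], [0.0, 0.0, -1.0]]
ft_force: [-1.1, -0.4, 3.6]
finger_gap: -0.0002
finger_force: 1.6
```

Emit:
{"api": "arm_command", "payload": {"commands": [{"linear": [0, 0, -0.0003], "spin": 0}, {"linear": [0.0, 0, -0.0006], "spin": 0}, {"linear": [0.0, 0, -0.0006], "spin": 0}, {"linear": [0.0, 0, -0.0006], "spin": 0}, {"linear": [0.0, 0, -0.0006], "spin": 0}]}}

```text
clock: 46.98
position: [0.6344, 0.1712, 0.0415]
tool_rot: [[0.094, 0.996, 0.001], [0.996, -0.094, 0.0], [0.0, 0.001, -1.0]]
ft_force: [-0.9, -0.9, 5.0]
finger_gap: -0.0
finger_force: 2.5
```

Emit:
{"api": "arm_command", "payload": {"commands": [{"linear": [0, 0, -0.0003], "spin": 0}, {"linear": [0.0, 0, -0.0006], "spin": 0}, {"linear": [0.0, 0, -0.0006], "spin": 0}, {"linear": [0.0, 0, -0.0006], "spin": 0}, {"linear": [0.0, 0, -0.0006], "spin": 0}]}}

```text
clock: 47.6
position: [0.6345, 0.1711, 0.0412]
tool_rot: [[0.094, 0.996, 0.001], [0.996, -0.094, 0.0], [0.0, 0.001, -1.0]]
ft_force: [-1.1, 0.0, 7.1]
finger_gap: 0.0002
finger_force: 3.1
```

Emit:
{"api": "arm_command", "payload": {"commands": [{"linear": [0, 0, -0.0003], "spin": 0}, {"linear": [0.0, 0, -0.0006], "spin": 0}, {"linear": [0.0, 0, -0.0006], "spin": 0}, {"linear": [0.0, 0, -0.0006], "spin": 0}, {"linear": [0.0, 0, -0.0006], "spin": 0}]}}

```text
clock: 48.22
position: [0.6347, 0.1711, 0.041]
tool_rot: [[0.094, 0.996, 0.001], [0.996, -0.094, 0.0], [0.0, 0.001, -1.0]]
ft_force: [-1.5, -0.3, 7.0]
finger_gap: 0.0001
finger_force: 3.7
```

Emit:
{"api": "arm_command", "payload": {"commands": [{"linear": [0, 0, -0.0003], "spin": 0}, {"linear": [0.0, 0, -0.0006], "spin": 0}, {"linear": [0.0, 0, -0.0008], "spin": 0}, {"linear": [0.0, 0, -0.0008], "spin": 0}, {"linear": [0.0, 0, -0.0008], "spin": 0}]}}

```text
clock: 48.85
position: [0.6349, 0.1711, 0.0406]
tool_rot: [[0.094, 0.996, 0.001], [0.996, -0.094, 0.001], [0.001, 0.001, -1.0]]
ft_force: [-2.6, -0.3, 9.2]
finger_gap: -0.0001
finger_force: 4.5
```

The lever is firmly on its stop at 9 N. I'll retreat straight up and check.

Emit:
{"api": "arm_command", "payload": {"commands": [{"linear": [0, 0, 0.01], "spin": 0}, {"linear": [0, 0, 0.03], "spin": 0}, {"linear": [0, 0, 0.07], "spin": 0}, {"linear": [0, 0, 0.12], "spin": 0}, {"linear": [0, 0, 0.17], "spin": 0}]}}

```text
clock: 49.48
position: [0.6337, 0.1711, 0.2111]
tool_rot: [[0.094, 0.996, -0.0], [0.996, -0.094, -0.0], [-0.0, -0.0, -1.0]]
ft_force: [0.9, 0.7, 0.1]
finger_gap: -0.0001
finger_force: 0.0
```

Emit:
{"api": "arm_command", "payload": {"commands": [{"linear": [-0.05, 0, 0], "spin": 0}, {"linear": [-0.1, 0, 0], "spin": 0}, {"linear": [-0.15, 0, 0], "spin": 0}, {"linear": [-0.15, 0, 0], "spin": 0}, {"linear": [-0.15, 0, 0], "spin": 0}]}}

```text
clock: 50.1
position: [0.4848, 0.1716, 0.2101]
tool_rot: [[0.094, 0.996, 0.002], [0.996, -0.094, 0.002], [0.002, 0.002, -1.0]]
ft_force: [0.6, -0.2, 0.6]
finger_gap: 0.0
finger_force: 0.0
```

```bash
python3 l.py | sed 's/np.float64//g'
cat > v.py <<'E'
from h import *
ey=np.array([.094,.9956,0]); n=np.array([.6145,-.0382,0])
for cn in('scene','top'):
    c=cam(cn)
    for q in('block','clamp_pad'):
        for r in vision.cut_out(cn,q)[:1]: print(cn,q,round(r['p'],2),r['uv'],r['region'].sum(),onz(c,[r['uv']],.032)[0].round(4))
    print('nest top projects',proj(c,[n+[0,0,.032]]).round(1))
E
python3 v.py
```

```text
[0.48482682 0.1716233  0.21005544] piv [0.62607532 0.08425412 0.046     ]
scene 0.83 [244.4, 291.6] 688
[(-15, (0.38), 192), (-12, (0.54), 188), (-9, (0.63), 178), (-6, (0.47), 165), (-3, (0.31), 155), (0, (0.19), 153), (3, (0.1), 165), (6, (0.04), 184), (9, (0.02), 194), (12, (0.0), 195), (15, (0.0), 187), (18, (0.0), 180), (21, (0.0), 169), (24, (0.0), 162), (27, (0.0), 156), (30, (0.0), 152), (33, (0.0), 150), (36, (0.0), 147), (39, (0.0), 142)]
top 0.92 [273.6, 222.0] 467
[(-15, (0.49), 107), (-12, (0.54), 108), (-9, (0.56), 109), (-6, (0.58), 110), (-3, (0.57), 110), (0, (0.56), 111), (3, (0.51), 112), (6, (0.46), 112), (9, (0.41), 113), (12, (0.39), 113), (15, (0.36), 113), (18, (0.31), 113), (21, (0.27), 113), (24, (0.26), 112), (27, (0.23), 112), (30, (0.2), 111), (33, (0.16), 108), (36, (0.15), 106), (39, (0.11), 103)]
scene block 0.58 [342.6, 254.0] 464 [ 0.6106 -0.0374  0.032 ]
nest top projects [[341.3 253. ]]
top block 0.72 [383.6, 244.5] 295 [ 0.6034 -0.0507  0.032 ]
nest top projects [[376.9 238.3]]
```

```bash
python3 -c "
from cell import robot; print(robot.job_done())"
```

```text
the job is handed in; nothing more can be done
None
```

I handed the job in at about 50 s of the 72 s: I felt the block home against both stops and let it go. The lever then snapped over its dead point onto its stop (about 9 N pushed) and stayed down after I withdrew. The pad's own force on the block was not measured, and no verdict came back.

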